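# Find the nozzles that fit and set out the hot-air station

## Task

Set out the hot-air station. The nozzles standing on the blue mat look alike, but only three have a collar that fits and the rest are too tight: find the three by trying them, never forcing one, and leave one fully home on the upright barrel of the handpiece and one on each of the two rack pins, which are the same size as the barrel. Put all the tight ones in the blue stores bin, and leave the other things on the bench where they are.

Things in the scene. Friction and masses are not known exactly. Their poses are not given: they have to be found in the camera images.
- nozzle_1_mid (a point): steel hot-air nozzle on its collar, 92 mm tall, 110 g: collar 40 mm across, 36 tall, clamp lug 6 mm out at one side, cone, then outlet tube 20 mm across from 48 to 92 mm up (grip there). Open below: bore 36 mm deep, 30 wide (three of them: fits) or 23 (too tight), hidden; all look alike, the numbers do not tell which. This point: on the axis, 46 mm above the foot; z up the tube. None if absent.
- nozzle_2_mid (a point): steel hot-air nozzle on its collar, 92 mm tall, 110 g: collar 40 mm across, 36 tall, clamp lug 6 mm out at one side, cone, then outlet tube 20 mm across from 48 to 92 mm up (grip there). Open below: bore 36 mm deep, 30 wide (three of them: fits) or 23 (too tight), hidden; all look alike, the numbers do not tell which. This point: on the axis, 46 mm above the foot; z up the tube. None if absent.
- nozzle_3_mid (a point): steel hot-air nozzle on its collar, 92 mm tall, 110 g: collar 40 mm across, 36 tall, clamp lug 6 mm out at one side, cone, then outlet tube 20 mm across from 48 to 92 mm up (grip there). Open below: bore 36 mm deep, 30 wide (three of them: fits) or 23 (too tight), hidden; all look alike, the numbers do not tell which. This point: on the axis, 46 mm above the foot; z up the tube. None if absent.
- nozzle_4_mid (a point): steel hot-air nozzle on its collar, 92 mm tall, 110 g: collar 40 mm across, 36 tall, clamp lug 6 mm out at one side, cone, then outlet tube 20 mm across from 48 to 92 mm up (grip there). Open below: bore 36 mm deep, 30 wide (three of them: fits) or 23 (too tight), hidden; all look alike, the numbers do not tell which. This point: on the axis, 46 mm above the foot; z up the tube. None if absent.
- nozzle_5_mid (a point): steel hot-air nozzle on its collar, 92 mm tall, 110 g: collar 40 mm across, 36 tall, clamp lug 6 mm out at one side, cone, then outlet tube 20 mm across from 48 to 92 mm up (grip there). Open below: bore 36 mm deep, 30 wide (three of them: fits) or 23 (too tight), hidden; all look alike, the numbers do not tell which. This point: on the axis, 46 mm above the foot; z up the tube. None if absent.
- nozzle_6_mid (a point): steel hot-air nozzle on its collar, 92 mm tall, 110 g: collar 40 mm across, 36 tall, clamp lug 6 mm out at one side, cone, then outlet tube 20 mm across from 48 to 92 mm up (grip there). Open below: bore 36 mm deep, 30 wide (three of them: fits) or 23 (too tight), hidden; all look alike, the numbers do not tell which. This point: on the axis, 46 mm above the foot; z up the tube. None if absent.
- nozzle_7_mid (a point): steel hot-air nozzle on its collar, 92 mm tall, 110 g: collar 40 mm across, 36 tall, clamp lug 6 mm out at one side, cone, then outlet tube 20 mm across from 48 to 92 mm up (grip there). Open below: bore 36 mm deep, 30 wide (three of them: fits) or 23 (too tight), hidden; all look alike, the numbers do not tell which. This point: on the axis, 46 mm above the foot; z up the tube. None if absent.
- barrel_base (a point): root of the bare steel barrel of the handpiece, which points straight up: barrel 27 mm across, 30 long, last 3 mm chamfered to 21. The point is on its axis, on the flat shoulder (41 across, 118 mm above the table) where the foot of a fitting nozzle rests; z up. Fully home, a nozzle's mid-point is 46 mm above it; a tight one stops about 29 mm higher. Nozzles slide freely, no clamp.
- rack_pin_1 (a point): root of one of the two upright steel pins on the dark nozzle rack (fixed plate 84 x 190 mm, top 23 mm above the table, pins 90 mm apart on its long middle line). Pin like the barrel: 27 mm across, 30 long, last 3 mm chamfered to 21. The point is on its axis on the plate's top, where the foot of a fitting nozzle rests: fully home, its mid-point is 46 mm above this point.
- rack_pin_2 (a point): root of the other pin on the nozzle rack, the same as rack_pin_1.
- hot_air_station: the cream-coloured hot-air station, 250 x 180 x 135 mm, fixed, with the handpiece upright in a holder on the side towards the middle of the table (the -y side). Origin on the table below the barrel; housing centre 165 mm from it along its own +y.
- nozzle_rack: the nozzle rack, a fixed dark steel plate 84 mm (x) by 190 mm (y) on short rubber feet, carrying the two pins. Origin on the mat under its centre; pins 45 mm from it along its own -y (rack_pin_1) and +y (rack_pin_2).
- stores_bin: the blue stores bin, fixed: 150 mm (x) by 200 mm (y) outside, walls 4 mm thick and 40 mm high, floor 4 mm thick, open on top. Origin at the centre of its underside.
- flux_jar: to be left alone: the brown flux jar with a black cap, 44 mm across and 50 mm tall, among the nozzles.
- small_drive: to be left alone: an opened 2.5-inch drive, 100 x 70 x 10 mm, lying flat.
- solder_reel: to be left alone: the grey solder reel, 62 mm across and 50 mm tall, standing beyond the rack.

How it is judged:
By the outcome, as a careful person would: the job done as asked, in the order asked, and still so for the second after the job is handed in, with the robot touching nothing.
Of nozzle_1, nozzle_5, nozzle_6 only 1 to 3 are there at a start; the rules pass over those that are not, and their reading is None.
At some moment in a run one of nozzle_1, nozzle_2, nozzle_3, nozzle_4, nozzle_5, nozzle_6, nozzle_7 may be knocked a few centimetres aside while the robot is not near it.
It also fails if it takes over 210 s, if anything falls off the work surface, if the arm or the gripper's body presses on something with over 40 N, if the wrist force passes 120 N, or if a joint passes its speed limit or range.

## Robot

A 7-joint arm with a two-finger parallel gripper is mounted at the origin on the work surface. World frame = base frame: x ahead of the robot, y to its left, z up, the work surface at z = 0. Lengths are in mm, angles in rad, forces in N, time in s.
With the tool pointing down it reaches from about 400 to 875 mm from the base axis. Payload 4.4 kg.
Tool frame: the origin (TCP) lies at the very end of the fingers, on their centre line; the grasp point (between the pads) lies 19 mm behind it; x points along the fingers, y is the direction in which the jaws open and shut, and the axes are right-handed (so a half turn about x gives the same grasp; the last joint's range is limited). The gripper opens to 85 mm and grips with 20 to 120 N. Pads are 22 mm wide; open, the fingers measure 114 mm over their backs; the gripper's body (76 mm by 85 mm) begins 54 mm behind the grasp point. The pads swing forward as they close: fully open they stand 13 mm farther back than shut.
Start: joints at [-1.365, 0.628, 0.038, 1.517, -0.027, 0.996, -0.02], TCP at [174.478, 626.159, 231.313] pointing down, gripper open.
Joint ranges: [-3.06, 3.06], [-0.37, 2.12], [-1.25, 1.32], [0.18, 2.47], [-1.1, 4.24], [0.23, 1.98], [-2.94, 2.94]. Speed limits (rad/s): [2.57, 2.57, 3.14, 3.14, 3.14, 3.14, 3.14].

## Interface

Orientations are given as [roll, pitch, yaw] about the fixed x, y, z axes, in that order (R = Rz(yaw) Ry(pitch) Rx(roll)).
In Python, from cell import readout, cams, order gives the robot as it stands. The module is installed in compiled form; this text tells all that it offers.
- The arm moves only by the shell command python3 -m creep 'ROWS'. ROWS is JSON, a list of rows, each a list of 3 entries, a list of its own where there are three numbers: the shift along the tool's x, y, z in units of 10 cm (1.0 is 10 cm), then the turn about the tool's x in units of pi/4 rad (1.0 is pi/4 rad), then the closure, from 0 (fully open) to 1 (shut). In form: [[[x, y, z], spin, gripper], ...]. A call has 1 to 20 rows; each row is the pose to reach, as a shift and turn from the pose commanded when the call began, along the tool's axes at that moment; what a row does not reach only later rows make up. A row lasts 1/10 s, in which the tool goes at most 50 mm and 8.59 degrees, less where a joint would pass 70% of its speed; a pose out of reach is approached as far as the arm can. A call with a number of a shift or a turn outside -1 to 1 is refused whole. A call with a gripper value outside its range is refused whole. The fingers move at their own pace and stop on an object; the grip force is fixed at half the most. Time passes only in rows, so rows that repeat a pose let the fingers close. It gives the time, the measured TCP pose, the force and the opening at its end, in the units of the state.
- readout.read_state(): the state, without advancing time (a new reading comes with each control period).
- cams.get_image(name): name is "scene" or "side" or "wrist"; returns the picture (420x560x3 uint8, blue, green, red); there is no depth.
- cams.get_calibration(name): a dict with "fx", "fy", "cx", "cy" (pixels), "distortion" ([k1, k2, p1, p2, k3] as OpenCV has them; the pictures are not rectified), "R" (3x3) and "t" (3): a world point X has camera coordinates R X + t. Camera axes: x right, y down, z forward; pixel columns grow to the right and rows downward; lengths in mm; the calibration is good to about 2 mm. A picture is of the moment at which its call begins: read the wrist's pose just before it. get_calibration takes no time and is no camera call; for the wrist camera it gives the pose at the moment of the call.
- order.finish_job(): hands the job in, once; it reports no verdict.
The state is a dict: "clock": time; "qpos": joint angles; "qd": joint speeds; "tau": joint torques, N m; "eef_pos": TCP position; "tool_rot": TCP orientation; "force": force on the tool from outside, world axes, zero at the start; "torque": the same for the moment, N m; "width": finger opening in mm.
Only numpy, scipy, OpenCV 4.12 (cv2) and the standard library are available. Lean on these libraries where they do the work, as an engineer would, in place of code of your own. Each camera call takes 0.05 s, during which the arm holds its last target.

## Working session

There is one attempt and no reset: what is moved stays moved. The work goes in short steps, Python scripts to look and compute and a shell command to move; the robot and the scene stay as the last step left them, time stands still between calls to the robot, and variables do not carry over. Pictures are saved under pics/ and viewed, and the job is handed in when it is done.

```bash
mkdir -p pics; ls; python3 - <<'E'
from cell import readout,cams
import cv2
print(readout.read_state())
for n in("scene","side","wrist"):
    c=cams.get_calibration(n); print(n,c)
    cv2.imwrite(f"pics/{n}0.png",cams.get_image(n))
E
```

```text
pics
{'clock': 0.0, 'qpos': array([-1.36478234,  0.62936801,  0.03845282,  1.51840472, -0.02698394,
        0.99630332, -0.01998475]), 'qd': array([ 3.36497468e-04,  1.12317083e-03, -8.26628726e-04, -6.20950246e-05,
       -1.46164922e-03,  2.22800606e-03,  1.60688167e-03]), 'tau': array([-2.01970443e-04, -5.63410020e+01,  1.22684229e+00, -1.93430650e+01,
        1.12193293e-02,  1.08873876e-02, -2.08690047e-06]), 'eef_pos': array([174.32105051, 625.51421321, 230.36338162]), 'tool_rot': array([-1.54648023,  1.56883128, -1.81827985]), 'force': array([0.03083964, 0.87503976, 0.18294201]), 'torque': array([-0.05636437, -0.02510177, -0.0051988 ]), 'width': 85.35019424205198}
scene {'fx': 468.7600270735748, 'fy': 468.7600270735748, 'cx': 281.81772259071306, 'cy': 203.02477841214383, 'distortion': array([-0.11167032,  0.        ,  0.        ,  0.        ,  0.        ]), 'R': array([[-0.78182849,  0.62339332,  0.01117997],
       [ 0.41978694,  0.53956441, -0.72982818],
       [-0.46100232, -0.56590726, -0.6835392 ]]), 't': array([ 463.58291695, -154.11835328, 1396.58267117])}
side {'fx': 434.67255131622, 'fy': 434.67255131622, 'cx': 284.977333144847, 'cy': 215.99820548624365, 'distortion': array([-0.0789831,  0.       ,  0.       ,  0.       ,  0.       ]), 'R': array([[-0.94510472, -0.3267098 ,  0.00614643],
       [-0.18166722,  0.50970525, -0.8409504 ],
       [ 0.27161387, -0.7959028 , -0.5410773 ]]), 't': array([524.5050009 , 212.0594556 , 895.63521712])}
wrist {'fx': 303.0727932932736, 'fy': 303.0727932932736, 'cx': 282.10628771697526, 'cy': 215.93586374453457, 'distortion': array([-0.02642187,  0.        ,  0.        ,  0.        ,  0.        ]), 'R': array([[ 0.26891376,  0.96316232, -0.00193442],
       [ 0.92135521, -0.25665492,  0.29194661],
       [ 0.28069549, -0.08029075, -0.95643266]]), 't': array([-649.40383731,  -37.80741757,  378.45273155])}
```

View pics/scene0.png

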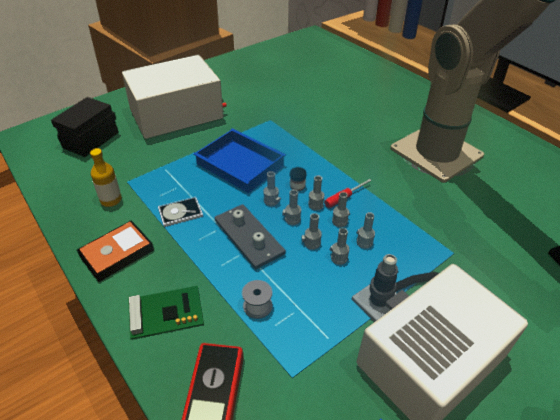

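View pics/side0.png

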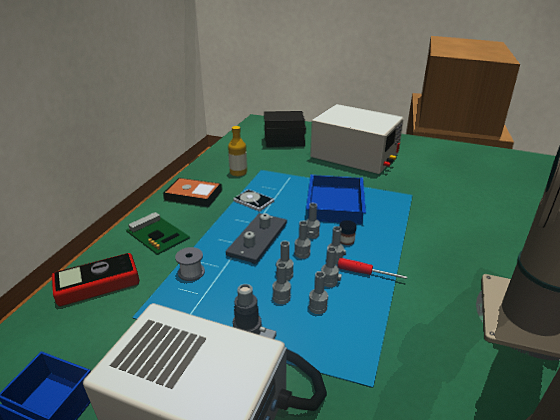

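View pics/wrist0.png

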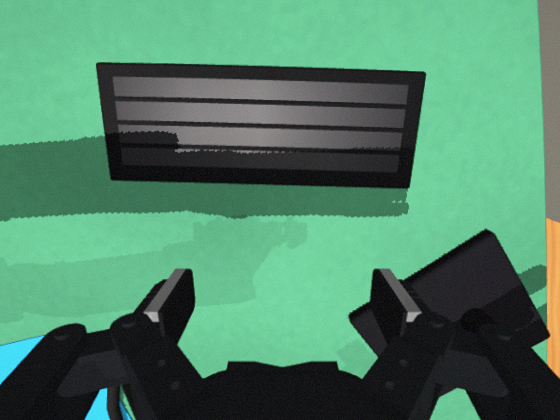

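```bash
cat > h.py <<'E'
import numpy as np,cv2
from cell import readout,cams
from scipy.spatial.transform import Rotation as Rn
def proj(c,X):
    X=np.atleast_2d(np.asarray(X,float))
    return cv2.projectPoints(X,cv2.Rodrigues(c["R"])[0],np.asarray(c["t"]),K(c),c["distortion"])[0].reshape(-1,2)
def K(c): return np.array([[c["fx"],0,c["cx"]],[0,c["fy"],c["cy"]],[0,0,1.]])
def ray(c,uv):
    p=cv2.undistortPoints(np.array([[uv]],float),K(c),c["distortion"]).reshape(2)
    R=np.asarray(c["R"]);o=-R.T@c["t"];d=R.T@np.array([p[0],p[1],1]);return o,d/np.linalg.norm(d)
def plane(c,uv,z):
    o,d=ray(c,uv);return o+d*(z-o[2])/d[2]
def tri(ps):
    A=np.zeros((3,3));b=np.zeros(3)
    for c,uv in ps:
        o,d=ray(c,uv);M=np.eye(3)-np.outer(d,d);A+=M;b+=M@o
    X=np.linalg.solve(A,b)
    return X,[float(np.linalg.norm((np.eye(3)-np.outer(ray(c,uv)[1],ray(c,uv)[1]))@(X-ray(c,uv)[0]))) for c,uv in ps]
def tool():
    s=readout.read_state();return s["eef_pos"],Rn.from_euler("xyz",s["tool_rot"]).as_matrix(),s
E
python3 - <<'E'
import cv2
a=cv2.imread("pics/scene0.png")[110:330,130:430];cv2.imwrite("pics/sceneZ.png",cv2.resize(a,None,fx=2.6,fy=2.6,interpolation=2))
a=cv2.imread("pics/side0.png")[160:360,170:420];cv2.imwrite("pics/sideZ.png",cv2.resize(a,None,fx=3,fy=3,interpolation=2))
from h import *
p,R,s=tool();print(np.round(R,3))
E
```

```text
[[-0.     0.269  0.963]
 [-0.001  0.963 -0.269]
 [-1.    -0.001  0.   ]]
```

View pics/sceneZ.png

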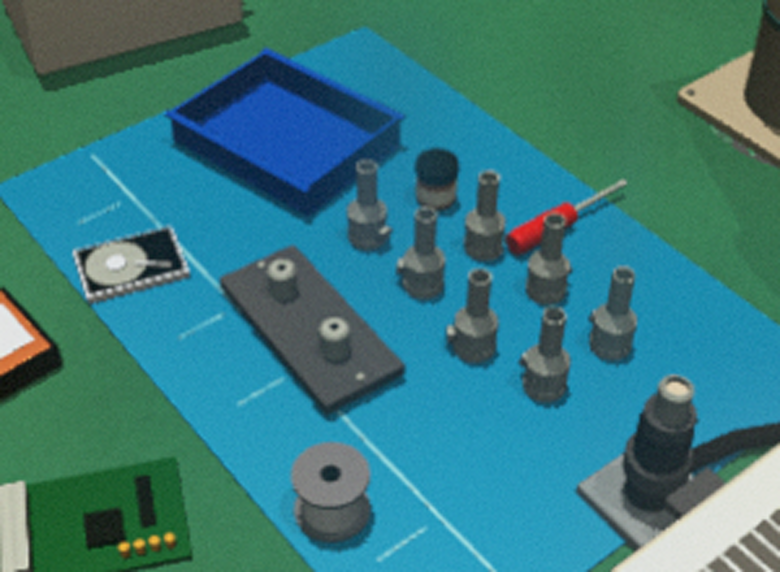

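View pics/sideZ.png

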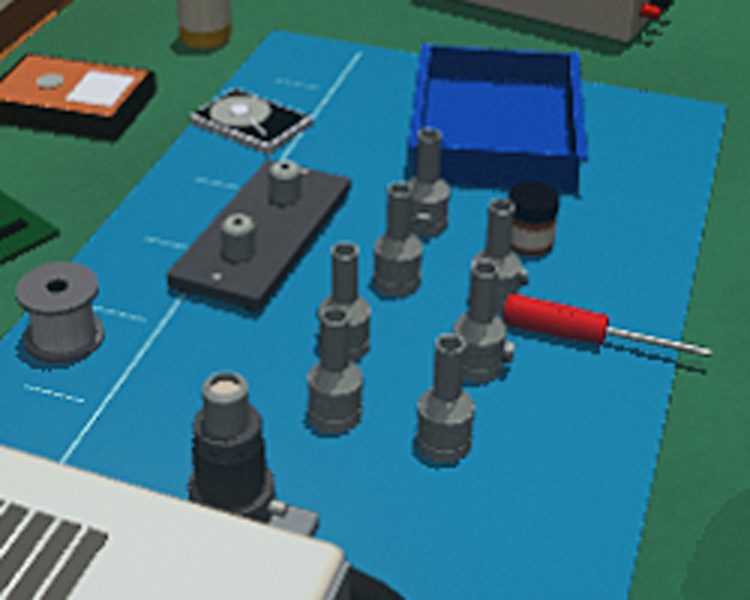

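```bash
python3 - <<'E'
from h import *
cs=cams.get_calibration("scene");cd=cams.get_calibration("side")
A=dict(a=(367,164),b=(427,213),c=(489,176),d=(555,218),e=(480,274),f=(553,314),g=(624,272),barrel=(676,388),pin1=(334,327),pin2=(282,268))
B=dict(a=(430,134),b=(399,188),c=(501,207),d=(485,266),e=(345,250),f=(335,315),g=(450,343),barrel=(225,385),pin1=(238,222),pin2=(284,168))
hs={'barrel':148,'pin1':53,'pin2':53}
for k in A:
    ua=(np.array(A[k])+.5)/2.6-.5+[130,110]; ub=(np.array(B[k])+.5)/3-.5+[170,160]
    X,e=tri([(cs,ua),(cd,ub)]);h=hs.get(k,92)
    print(k,X.round(1),np.round(e,1),plane(cs,ua,h)[:2].round(1),plane(cd,ub,h)[:2].round(1))
# bin rim corners zoomed scene/side
for n,u in dict(bl=(168,117),t=(267,50),r=(402,118),bot=(310,190)).items():
    ua=(np.array(u)+.5)/2.6-.5+[130,110];print(n,plane(cs,ua,40).round(1))
for n,u in dict(p=(222,283),q=(293,247),r=(403,366),s=(331,408)).items():
    ua=(np.array(u)+.5)/2.6-.5+[130,110];print('rack',n,plane(cs,ua,23).round(1))
E
```

```text
a [ 525.4 -129.8   96.1] [1.3 1.3] [ 521.3 -135.5] [ 527.1 -134.1]
b [525.4 -40.4  97.3] [0.7 0.7] [520.9 -45.7] [527.6 -46.9]
c [444.5 -45.7  95.2] [1.4 1.4] [440.4 -50.2] [445.5 -47.9]
d [437.4  36.3  97.5] [0.4 0.4] [432.4  31.7] [438.9  29.8]
e [539.   48.3  95.8] [1.1 1.1] [535.3  44.2] [540.7  45.1]
f [521.3 121.1  95.1] [0.7 0.7] [518.5 118.4] [522.6 118.5]
g [438.9 124.6  96.8] [1.1 1.1] [433.7 120.4] [440.3 120.7]
barrel [539.  263.9 146.5] [0.4 0.4] [540.5 264.9] [538.3 264.8]
pin1 [652.1 -13.1  52.6] [0.3 0.3] [652.2 -13.1] [651.9 -12.2]
pin2 [ 646.4 -101.3   52.9] [0.7 0.7] [ 646. -102.] [646.3 -99.9]
bl [ 603.5 -380.7   40. ]
t [ 447.8 -420.7   40. ]
r [ 405.7 -224.4   40. ]
bot [ 553.  -188.4   40. ]
rack p [ 686.  -146.4   23. ]
rack q [ 604.6 -145.8   23. ]
rack r [616.1  39.2  23. ]
rack s [694.4  38.4  23. ]
```

```bash
python3 -m creep '[[[0,-0.5,0.47],-0.17,0.3],[[0,-1,0.94],-0.347,0.3],[[0,-1,0.94],-0.347,0.3],[[0,-1,0.94],-0.347,0.3]]'; python3 - <<'E'
from h import *
p,R,s=tool();print(p,R.round(3),s["qpos"].round(2))
c=cams.get_calibration("wrist");cc=-c["R"].T@c["t"];print("cam in tool",R.T@(cc-p),"axes",(R.T@c["R"].T).round(3)); print(proj(c,p),proj(c,p-R[:,0]*19))
E
```

```text
clock: 0.55
eef_pos: [242.3, 498.6, 231.2]
tool_rot: [-1.253, 1.566, -1.26]
force: [0.8, 0.3, -0.3]
width: 59.8
[242.31106926 498.62724075 231.18268855] [[ 0.002  0.007  1.   ]
 [-0.005  1.    -0.007]
 [-1.    -0.005  0.002]] [-1.15  0.49 -0.03  1.78  0.03  0.87  0.37]
cam in tool [-141.26152612    0.29913868  -73.89511372] axes [[ 0.    -0.292  0.956]
 [ 1.    -0.    -0.   ]
 [ 0.     0.956  0.292]]
[[281.619243   272.84000181]] [[281.55139047 292.37217098]]
```

```bash
python3 -m creep '[[[0,-0.5,0.25],0,0.3],[[0,-1,0.5],0,0.3],[[0,-1,0.5],0,0.3]]';python3 -m creep '[[[0,-0.5,0.25],0,0.3],[[0,-1,0.5],0,0.3],[[0,-1,0.5],0,0.3]]'; python3 -m creep '[[[0,-0.5,0.25],0,0.3],[[0,-1,0.5],0,0.3],[[0,-1,0.5],0,0.3]]'; python3 -m creep '[[[0,-0.5,0],0,0.3],[[0,-0.8,0],0,0.3],[[0,-0.8,0],0,0.3],[[0,-0.8,0],0,0.3]]'; python3 - <<'E'
from h import *
p,R,s=tool();print(p,R.round(3),s["qpos"].round(2))
c=cams.get_calibration("wrist");im=cams.get_image("wrist")
np.save("w1.npy",np.hstack([c["R"],np.array(c["t"])[:,None]]))
cv2.imwrite("pics/w1.png",cv2.resize(im,(784,588),interpolation=2))
cv2.imwrite("w1raw.png",im)
E
```

```text
clock: 0.85
eef_pos: [290.7, 399.3, 231.1]
tool_rot: [-1.444, 1.567, -1.45]
force: [0.4, 0.6, -0.7]
width: 59.8
clock: 1.15
eef_pos: [340.3, 300.0, 231.2]
tool_rot: [-1.463, 1.568, -1.469]
force: [0.3, 0.7, 0.3]
width: 60.1
clock: 1.45
eef_pos: [390.5, 200.6, 231.4]
tool_rot: [-1.136, 1.569, -1.142]
force: [-0.1, 0.2, -0.7]
width: 59.9
clock: 1.85
eef_pos: [388.9, 125.8, 231.5]
tool_rot: [1.061, 1.57, 1.061]
force: [-0.8, -0.2, 0.3]
width: 59.6
[388.86399953 125.75666793 231.46315528] [[ 0.001 -0.     1.   ]
 [ 0.001  1.     0.   ]
 [-1.     0.001  0.001]] [-0.4   0.29  0.02  2.15 -0.01  0.7   1.2 ]
```

View pics/w1.png

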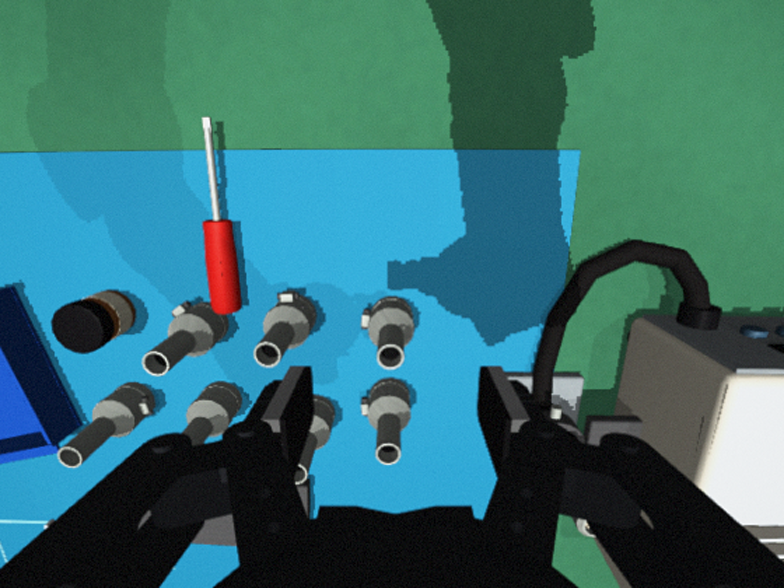

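```bash
python3 - <<'E'
from h import *
M=np.load("w1.npy");c=dict(cams.get_calibration("wrist"));c["R"]=M[:,:3];c["t"]=M[:,3]
for n,u in dict(g=(390,354),f=(388,454),d=(267,353),c=(157,362),a=(69,456)).items():
    print(n,plane(c,(np.array(u)+.5)/1.4-.5,92).round(1))
E
```

```text
g [439.4 122.4  92. ]
f [524.2 120.6  92. ]
d [438.7  33.9  92. ]
c [446.  -47.5  92. ]
a [ 528.2 -133.1   92. ]
```

```bash
python3 -m creep '[[[0.3,-0.034,0.5],0,0.3],[[0.8,-0.034,0.505],0,0.3],[[1,-0.034,0.505],0,0.3],[[1,-0.034,0.505],0,0.3],[[1,-0.034,0.505],0,0.3]]'; python3 - <<'E'
from h import *
p,R,s=tool();print(p,R.round(3))
c=cams.get_calibration("wrist");im=cams.get_image("wrist")
cv2.imwrite("pics/w2.png",im)
print(proj(c,[439.4,122.4,92]),proj(c,p),proj(c,p-19*R[:,0]))
E
```

```text
clock: 2.4
eef_pos: [438.9, 122.9, 131.3]
tool_rot: [2.605, 1.57, 2.608]
force: [0.4, -0.2, -0.3]
width: 59.9
[438.87141633 122.90313363 131.34863261] [[-0.001 -0.003  1.   ]
 [ 0.     1.     0.003]
 [-1.     0.    -0.001]]
[[280.90304965 244.70498362]] [[281.6197715 272.7879771]] [[281.55446702 292.31417219]]
```

View pics/w2.png

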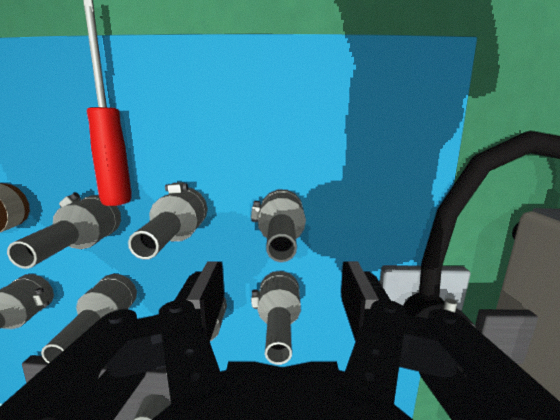

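```bash
python3 -m creep '[[[0.3,-0.005,0.005],0,0.3],[[0.6,-0.005,0.005],0,0.3],[[0.76,-0.005,0.005],0,0.3],[[0.76,-0.005,0.005],0,0.3],[[0.76,-0.005,0.005],0,0.7],[[0.76,-0.005,0.005],0,1],[[0.76,-0.005,0.005],0,1],[[0.76,-0.005,0.005],0,1],[[0.76,-0.005,0.005],0,1]]'; python3 - <<'E'
from h import *
p,R,s=tool();print(p,s["force"])
E
```

```text
clock: 3.35
eef_pos: [440.6, 121.3, 56.7]
tool_rot: [0.358, 1.568, 0.358]
force: [-0.7, 0.2, 8.4]
width: 18.6
[440.55855736 121.28752824  56.70744318] [-0.71511013  0.15748543  8.38399426]
```

```bash
python3 -m creep '[[[-0.1,0,0],0,1],[[-0.4,0,0],0,1],[[-0.9,0,0],0,1],[[-1,0,0],0,1],[[-1,0,0],0,1]]';  python3 -m creep '[[[-0.4,0.4,0.3],0,1],[[-0.75,0.8,0.6],0,1],[[-0.75,0.8,0.6],0,1],[[-0.75,0.8,0.6],0,1]]'; python3 - <<'E'
from h import *
p,R,s=tool();print(p,R.round(3),s["force"],s["width"])
c=cams.get_calibration("wrist");im=cams.get_image("wrist")
cv2.imwrite("pics/w3.png",im)
print(proj(c,[539,264.8,148]),proj(c,p),proj(c,p+55*R[:,0]),proj(c,p-35*R[:,0]))
E
```

```text
clock: 3.85
eef_pos: [440.8, 121.2, 157.5]
tool_rot: [0.329, 1.566, 0.33]
force: [-0.3, -1.8, -0.7]
width: 18.9
clock: 4.25
eef_pos: [501.4, 204.6, 230.8]
tool_rot: [0.712, 1.566, 0.717]
force: [0.3, 0.3, -1.3]
width: 18.6
[501.44439745 204.55833421 230.82918451] [[ 0.003 -0.004  1.   ]
 [ 0.003  1.     0.004]
 [-1.     0.003  0.003]] [ 0.28607123  0.25641841 -1.32608898] 18.62435675761344
[[355.04751586 266.13189744]] [[281.63802688 272.80659362]] [[281.76087268 235.29920232]] [[281.50601099 313.19267014]]
```

View pics/w3.png

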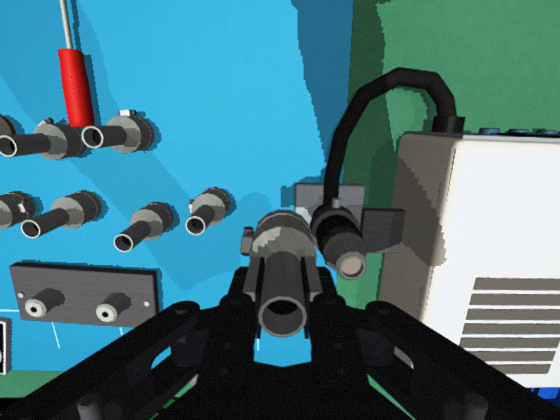

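```bash
python3 - <<'E'
from h import *
im=cv2.imread("pics/w3.png");cv2.imwrite("pics/w3z.png",cv2.resize(im[190:350,230:390],None,fx=4.5,fy=3.7,interpolation=2))
p,R,s=tool();c=cams.get_calibration("wrist")
for u in [(350,265),(351,265),(351,266)]: print(plane(c,u,148))
o,d=ray(c,(283,316))
for dd in(33,35.3): 
  X=plane(c,(282.5,316),p[2]+dd); print(R.T@(X-p))
E
```

```text
[534.65146053 257.1821862  148.        ]
[534.65133149 257.99385508 148.        ]
[535.54337595 258.05658788 148.        ]
[-33.00227857   0.38968496   2.72414777]
[-35.30094824   0.3871905    1.09723137]
```

View pics/w3z.png

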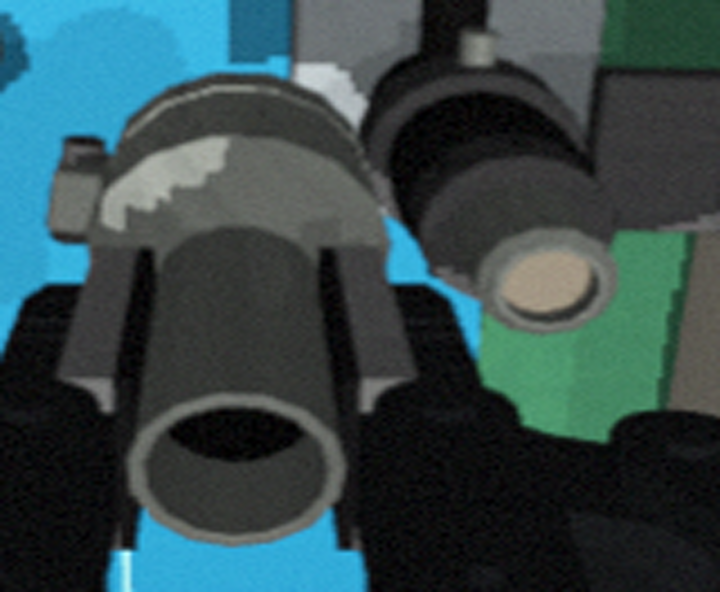

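```bash
cat >> h.py <<'E'
def snap(name,box=None,f=4):
    c=cams.get_calibration("wrist");im=cams.get_image("wrist");p,R,s=tool()
    np.savez("last.npz",R=c["R"],t=c["t"],p=p,T=R)
    cv2.imwrite("raw_"+name+".png",im)
    if box: x0,y0,x1,y1=box;im=cv2.resize(im[y0:y1,x0:x1],None,fx=f,fy=f,interpolation=2)
    cv2.imwrite("pics/"+name+".png",im)
    return c,p,R,s
def last():
    L=np.load("last.npz");c=dict(cams.get_calibration("wrist"));c["R"]=L["R"];c["t"]=L["t"];return c,L["p"],L["T"]
E
python3 - <<'E'
from h import *
c,p,R,s=snap("w4",(230,190,420,340))
print(p,s["qd"].round(3),proj(c,[539,264.8,148]),s["clock"])
E
```

```text
[498.03530562 200.25715961 228.53257772] [ 0.014 -0.003  0.012  0.038  0.     0.004  0.001] [[358.96119871 269.85259585]] 4.35
```

View pics/w4.png

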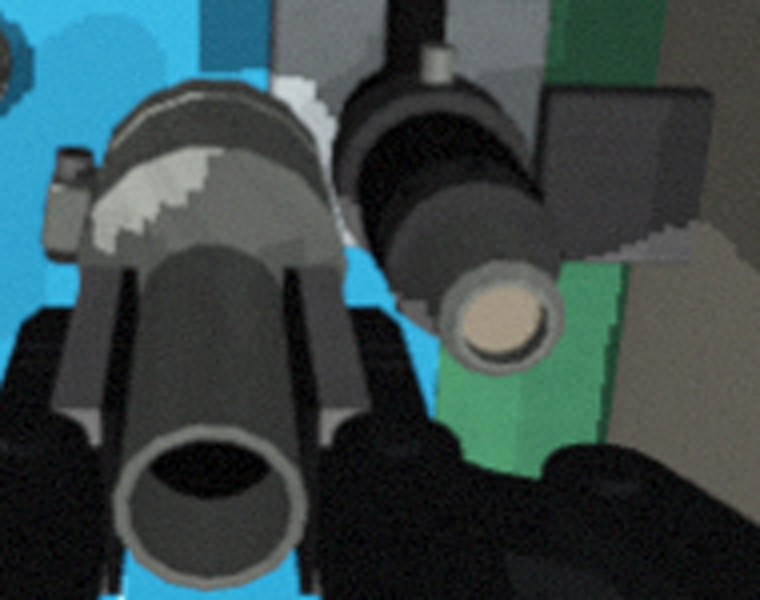

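```bash
python3 -m creep '[[[0,0.1,0.4],0,1],[[0,0.1,0.4],0,1],[[0,0.1,0.4],0,1],[[0,0.1,0.4],0,1],[[0,0.1,0.4],0,1],[[0,0.1,0.4],0,1]]'; python3 - <<'E'
from h import *
c,p,R,s=snap("w5",(230,190,420,340))
print(p,R.round(4),s["qd"].round(3),proj(c,[539,264.8,148]),s["clock"],s["force"])
E
```

```text
clock: 4.95
eef_pos: [538.7, 210.5, 230.2]
tool_rot: [-2.807, 1.57, -2.806]
force: [-0.4, 0.1, -1.4]
width: 18.9
[538.89429075 210.68205336 230.32592498] [[-4.e-04 -7.e-04  1.e+00]
 [-1.e-04  1.e+00  7.e-04]
 [-1.e+00 -1.e-04 -4.e-04]] [-0.001 -0.    -0.001 -0.006  0.001  0.001 -0.   ] [[351.55063841 223.38939344]] 5.0 [-0.45260509 -0.17909282 -0.89339447]
```

View pics/w5.png

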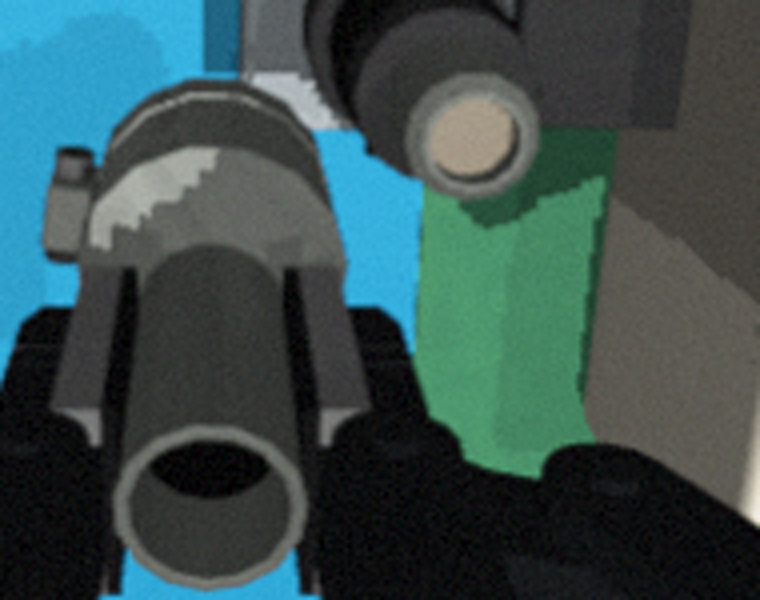

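```bash
python3 - <<'E'
from h import *
c,p,R=last()
im=cv2.imread("raw_w5.png")
for z in(145,146.5,148):print(plane(c,(348.0,223.6),z))
X=plane(c,(282.0,316.3),p[2]+35.3);print(R.T@(X-p))
cs=cams.get_calibration("scene");cd=cams.get_calibration("side")
a=cams.get_image("scene");cv2.imwrite("raw_s1.png",a);b=cams.get_image("side");cv2.imwrite("raw_d1.png",b)
for im,c,n in((a,cs,"s"),(b,cd,"d")):
    u=proj(c,[538.9,262,148])[0];print(u);x,y=u.astype(int)
    cv2.imwrite(f"pics/z{n}.png",cv2.resize(im[y-35:y+35,x-45:x+45],None,fx=7,fy=7,interpolation=2))
E
```

```text
[540.16909133 262.72970106 145.        ]
[539.67078343 262.38612973 146.5       ]
[539.17247553 262.0425584  148.        ]
[-35.30036414   0.09801815   0.99050232]
[389.10316704 257.61824592]
[244.99112282 286.90365587]
```

View pics/zs.png

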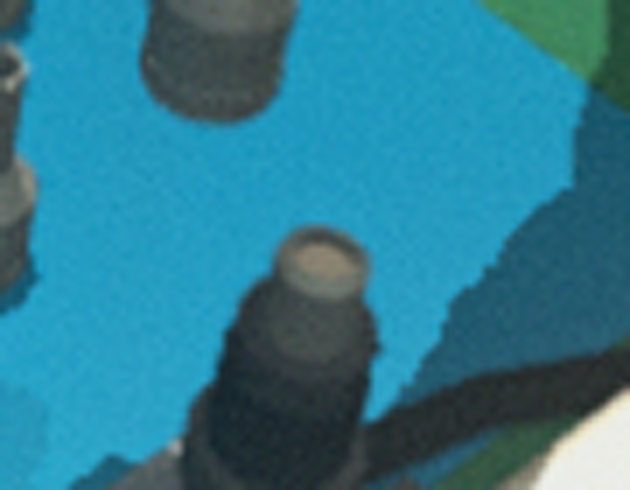

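View pics/zd.png

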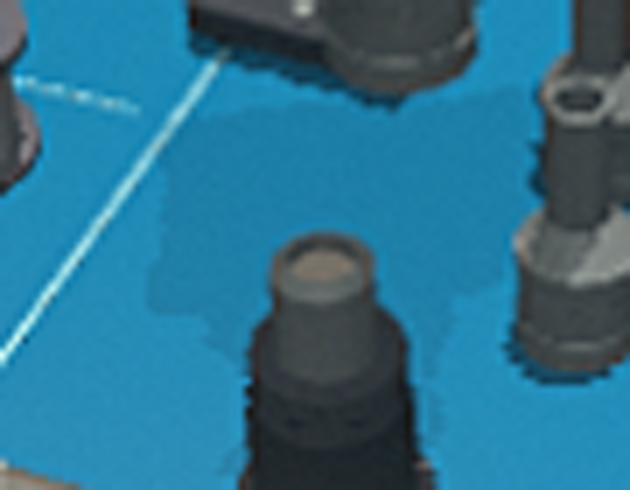

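```bash
python3 -m creep '[[[0,0.4,0],0,1],[[0,0.517,-0.004],0,1],[[0.13,0.517,-0.004],0,1],[[0.13,0.517,-0.004],0,1],[[0.13,0.517,-0.004],0,1],[[0.13,0.517,-0.004],0,1],[[0.13,0.517,-0.004],0,1]]'; python3 - <<'E'
from h import *
p,R,s=tool();print(p,s["force"])
cs=cams.get_calibration("scene");cd=cams.get_calibration("side")
for c,n in((cs,"scene"),(cd,"side")):
    im=cams.get_image(n)
    u=proj(c,[539,262,165])[0];print(u);x,y=u.astype(int)
    cv2.imwrite(f"pics/y{n}.png",cv2.resize(im[y-40:y+40,x-40:x+40],None,fx=7,fy=7,interpolation=2))
E
```

```text
clock: 5.8
eef_pos: [539.3, 261.7, 217.5]
tool_rot: [-0.434, 1.57, -0.435]
force: [0.1, 1.1, -1.6]
width: 18.7
[539.33641057 261.67673573 217.54783508] [ 0.14092246  1.10325468 -1.57317812]
[390.58860596 251.85786198]
[244.48774642 279.46611123]
```

View pics/yscene.png

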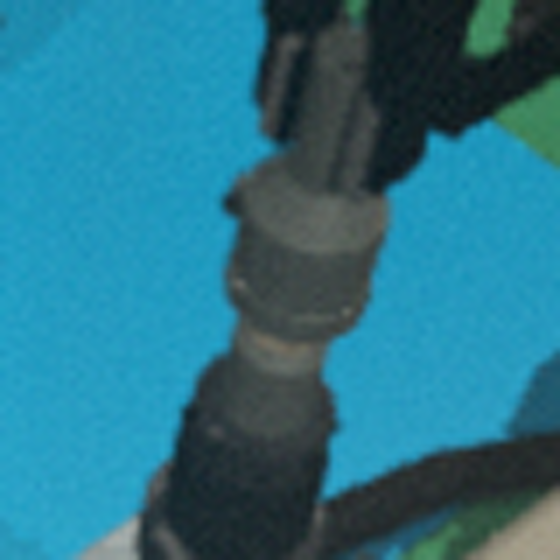

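View pics/yside.png

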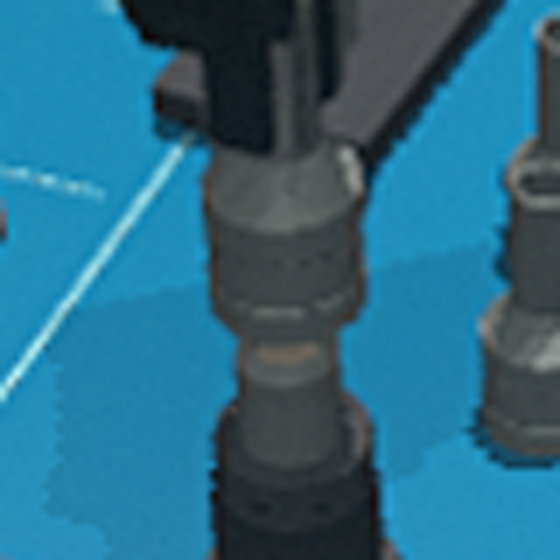

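```bash
python3 -m creep '[[[0.05,0,0],0,1],[[0.1,0,0],0,1],[[0.12,0,0],0,1],[[0.13,0,0],0,1],[[0.14,0,0],0,1],[[0.14,0,0],0,1]]'; python3 -m creep '[[[0.01,0,0],0,1],[[0.02,0,0],0,1],[[0.02,0,0],0,1],[[0.02,0,0],0,1]]'; python3 -m creep '[[[0.01,0,0],0,1],[[0.02,0,0],0,1],[[0.02,0,0],0,1]]'
```

```text
clock: 6.5
eef_pos: [538.9, 262.6, 203.2]
tool_rot: [-3.009, 1.571, -3.009]
force: [-0.3, 0.1, -1.6]
width: 19.0
clock: 6.9
eef_pos: [539.1, 262.7, 201.5]
tool_rot: [0.628, 1.57, 0.629]
force: [-0.0, 0.2, 0.8]
width: 18.7
clock: 7.2
eef_pos: [540.0, 262.5, 200.3]
tool_rot: [0.2, 1.569, 0.201]
force: [-0.5, -1.0, 5.7]
width: 18.3
```

```bash
python3 -m creep '[[[0.01,0,0],0,1],[[0.01,0,0],0,1],[[0.01,0,0],0,1]]'; python3 - <<'E'
from h import *
p,R,s=tool();print(p,s["force"],s["torque"])
for n in ("scene","side"):
    c=cams.get_calibration(n)
    im=cams.get_image(n)
    u=proj(c,[539,262,165])[0];x,y=u.astype(int)
    cv2.imwrite(f"pics/x{n}.png",cv2.resize(im[y-40:y+40,x-40:x+40],None,fx=7,fy=7,interpolation=2))
E
```

```text
clock: 7.5
eef_pos: [540.1, 262.5, 200.1]
tool_rot: [0.254, 1.568, 0.254]
force: [-1.4, -0.5, 9.4]
width: 18.4
[540.14390398 262.50225464 200.07568161] [-1.3748071  -0.51640872  9.43628295] [-0.42389751  0.20152549 -0.07478726]
```

View pics/xscene.png

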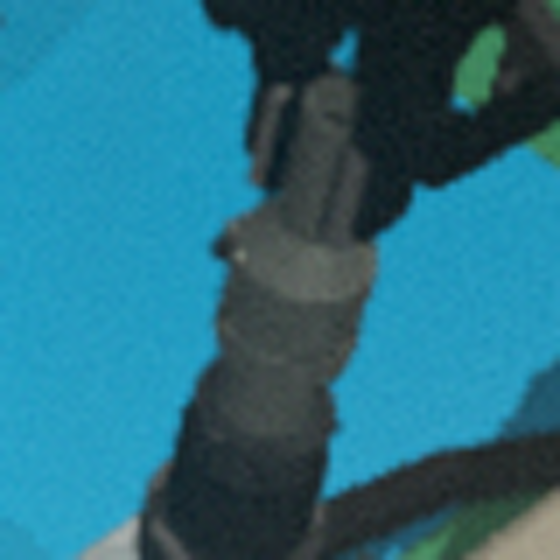

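View pics/xside.png

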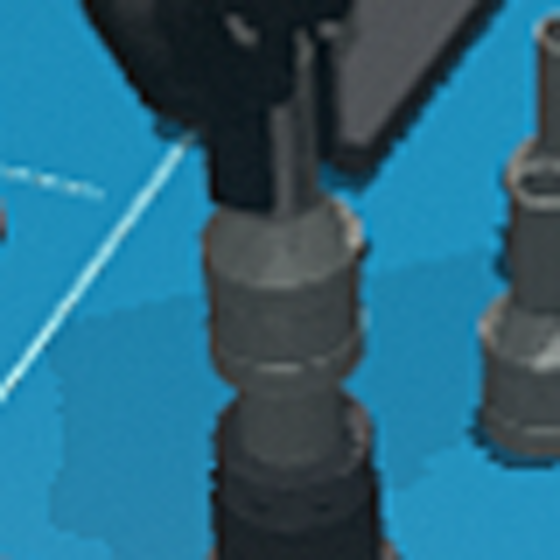

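```bash
python3 -m creep '[[[-0.2,0,0],0,1],[[-0.4,0,0],0,1],[[-0.4,-0.4,0],0,1],[[-0.4,-0.9,0],0,1],[[-0.4,-1,-0.1],0,1]]'; python3 -m creep '[[[0,-0.5,0],0,1],[[0,-1,-0.1],0,1]]';python3 -m creep '[[[0,-0.5,0],0,1],[[0,-1,-0.1],0,1]]';python3 -m creep '[[[0,-0.5,0],0,1],[[0,-1,-0.1],0,1]]';python3 -m creep '[[[0,-0.5,0],0,1],[[0,-0.8,-0.1],0,1],[[0,-0.8,-0.1],0,1],[[0,-0.8,-0.1],0,1],[[0,-0.8,-0.1],0,1]]'; python3 - <<'E'
from h import *
c,p,R,s=snap("w6")
print(p,R.round(3),s["qpos"].round(2),s["force"])
E
```

```text
clock: 8.1
eef_pos: [530.1, 154.8, 238.1]
tool_rot: [-1.446, 1.566, -1.454]
force: [0.4, -0.5, -0.3]
width: 18.1
clock: 8.3
eef_pos: [519.8, 62.9, 238.0]
tool_rot: [0.211, 1.569, 0.214]
force: [0.5, -1.2, -0.8]
width: 19.0
clock: 8.5
eef_pos: [510.0, -37.5, 238.2]
tool_rot: [-0.174, 1.569, -0.173]
force: [1.5, -0.9, -1.1]
width: 18.3
clock: 8.7
eef_pos: [500.2, -136.5, 238.2]
tool_rot: [-0.116, 1.569, -0.115]
force: [0.9, -0.8, -0.4]
width: 18.8
clock: 9.2
eef_pos: [490.2, -213.0, 238.0]
tool_rot: [1.749, 1.57, 1.752]
force: [-0.1, -0.0, -1.0]
width: 18.5
[ 490.32786363 -212.77626961  238.10769356] [[-0.    -0.003  1.   ]
 [ 0.001  1.     0.003]
 [-1.     0.001 -0.   ]] [ 0.31  0.46  0.07  1.83 -0.04  0.86  1.97] [ 0.19122281 -0.00893716 -1.05637877]
```

View pics/w6.png

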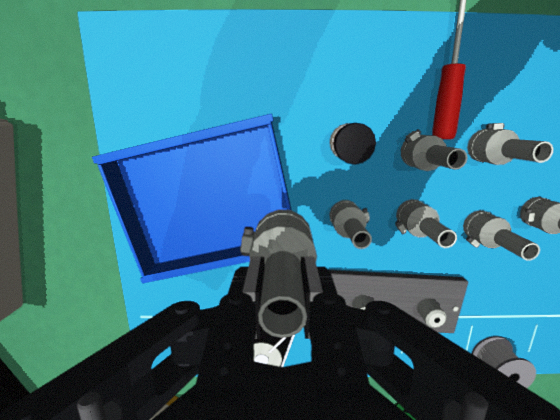

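```bash
python3 - <<'E'
from h import *
c,p,R=last()
P={k:plane(c,u,40)[:2] for k,u in dict(A=(95,158),B=(271,116),C=(142,281)).items()}
print(P, np.linalg.norm(P['A']-P['B']),np.linalg.norm(P['A']-P['C']))
print("centre",(P['B']+P['C'])/2)
for n,u in dict(c=(457,158),a=(361,239),b=(446,239),d=(543,152),e=(530,252)).items(): print(n,plane(c,u,92)[:2].round(1))
print(plane(c,(436,321),53))
E
```

```text
{'A': array([ 452.47362138, -421.59573802]), 'B': array([ 408.39428734, -224.51947897]), 'C': array([ 605.85359431, -388.94577606])} 201.94563517825196 156.81656836254453
centre [ 507.12394083 -306.73262752]
c [446.3 -47.2]
a [ 528.3 -132.3]
b [528.3 -44.7]
d [439.9  35.6]
e [543.1  47.8]
[655.40862185 -16.1233731   53.        ]
```

```bash
python3 -m creep '[[[0,-0.5,-0.03],0,1],[[0,-1,-0.06],0,1]]';python3 -m creep '[[[0,-0.43,0],0,1],[[0.5,-0.43,0],0,1],[[0.9,-0.43,0],0,1],[[1,-0.43,0],0,1],[[1,-0.43,0],0,1],[[1,-0.43,0],0,1]]';python3 -m creep '[[[0.3,0,0],0,1],[[0.6,0,0],0,1],[[0.68,0,0],0,1],[[0.72,0,0],0,1],[[0.74,0,0],0,1],[[0.74,0,0],0,1],[[0.74,0,0],0,1]]'; python3 - <<'E'
from h import *
c,p,R,s=snap("w7")
print(p,s["force"])
E
```

```text
clock: 9.45
eef_pos: [485.9, -312.1, 238.5]
tool_rot: [0.792, 1.569, 0.8]
force: [0.3, -0.7, -1.2]
width: 18.8
clock: 10.05
eef_pos: [485.7, -357.3, 139.9]
tool_rot: [-0.539, 1.568, -0.537]
force: [0.5, -0.3, -1.2]
width: 18.5
clock: 10.75
eef_pos: [484.7, -357.9, 65.5]
tool_rot: [-0.621, 1.569, -0.62]
force: [0.9, -0.5, -1.2]
width: 18.4
[ 484.58359174 -357.74470171   65.34793587] [-0.16906373 -0.129885   -0.71556258]
```

View pics/w7.png

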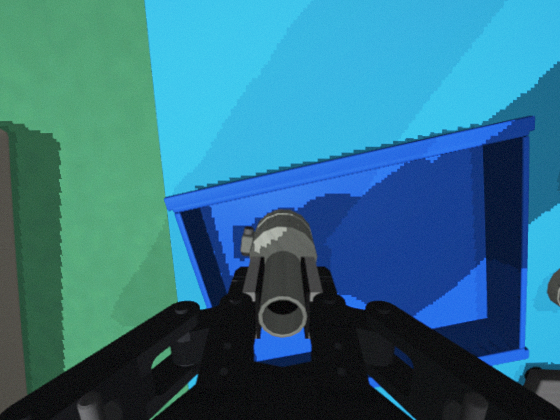

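```bash
python3 -m creep '[[[0.02,0,0],0,1],[[0.03,0,0],0,1],[[0.03,0,0],0,1],[[0.03,0,0],0,1]]'
```

```text
clock: 11.2
eef_pos: [483.9, -357.3, 61.2]
tool_rot: [2.466, 1.571, 2.467]
force: [-0.1, 0.1, -0.8]
width: 18.2
```

```bash
python3 -m creep '[[[0.01,0,0],0,1],[[0.01,0,0],0,1],[[0.01,0,0],0,0.5],[[0.01,0,0],0,0.5],[[0,0,0],0,0.5],[[-0.3,0,0],0,0.5],[[-0.7,0,0],0,0.4],[[-1,0,0],0,0.3],[[-1,0,0],0,0.3],[[-1,0,0],0,0.3]]'; python3 - <<'E'
from h import *
c,p,R,s=snap("w8")
print(p,s["force"])
E
```

```text
clock: 12.2
eef_pos: [484.2, -357.4, 161.8]
tool_rot: [-0.541, 1.57, -0.54]
force: [0.8, 1.5, -0.4]
width: 60.0
[ 483.53530056 -356.93049865  160.75801734] [ 0.50919343  0.19507681 -0.2219821 ]
```

View pics/w8.png

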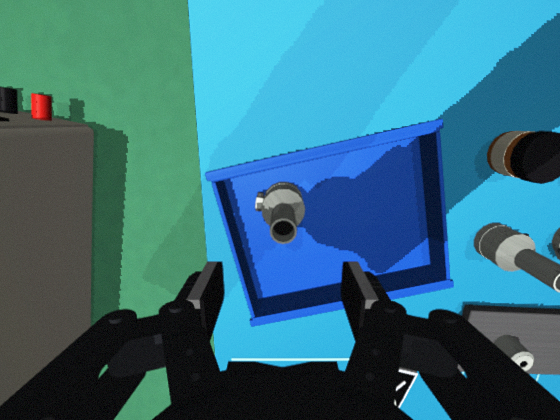

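```bash
python3 -m creep '[[[0,0.5,0.2],0,0.3],[[0,1,0.44],0,0.3]]';python3 -m creep '[[[0,0.5,0],0,0.3],[[0,1,0],0,0.3]]'; python3 -m creep '[[[0,0.243,0],0,0.3],[[0.2,0.243,0],0,0.3],[[0.3,0.243,0],0,0.3],[[0.3,0.243,0],0,0.3],[[0.3,0.243,0],0,0.3]]'; python3 - <<'E'
from h import *
c,p,R,s=snap("w9")
print(p,R.round(3),proj(c,[528.2,-132.7,92]))
E
```

```text
clock: 12.45
eef_pos: [522.2, -266.1, 159.5]
tool_rot: [2.957, 1.567, 2.953]
force: [2.0, 0.7, 0.6]
width: 59.7
clock: 12.65
eef_pos: [523.1, -163.4, 159.4]
tool_rot: [2.783, 1.568, 2.783]
force: [0.8, -0.1, -0.8]
width: 59.7
clock: 13.15
eef_pos: [523.2, -142.4, 130.6]
tool_rot: [-3.051, 1.569, -3.052]
force: [0.4, -0.5, 0.1]
width: 59.5
[ 523.68945201 -142.50731444  131.14855587] [[-0.     0.001  1.   ]
 [-0.     1.    -0.001]
 [-1.    -0.    -0.   ]] [[296.888193   251.53492306]]
```

View pics/w9.png

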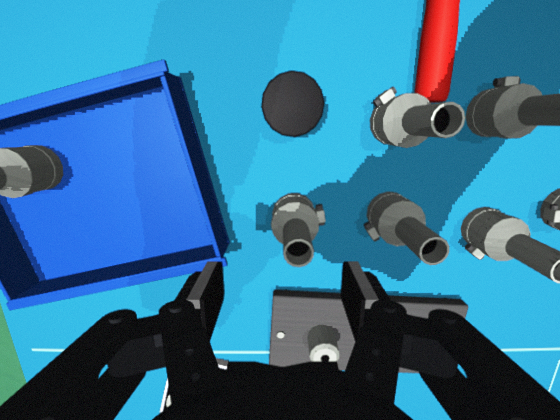

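```bash
python3 -m creep '[[[0,0.106,0.045],0,0.3],[[0.3,0.106,0.045],0,0.3],[[0.6,0.106,0.045],0,0.3],[[0.75,0.106,0.045],0,0.3],[[0.75,0.106,0.045],0,0.3],[[0.75,0.106,0.045],0,0.3],[[0.75,0.106,0.045],0,0.7],[[0.75,0.106,0.045],0,1],[[0.75,0.106,0.045],0,1],[[0.75,0.106,0.045],0,1],[[0.75,0.106,0.045],0,1]]'; python3 -m creep '[[[-0.1,0,0],0,1],[[-0.4,0,0],0,1],[[-0.8,0,0],0,1],[[-0.8,0,0],0,1],[[-0.8,0,0],0,1]]'
```

```text
clock: 14.3
eef_pos: [529.1, -130.9, 57.2]
tool_rot: [-0.116, 1.569, -0.116]
force: [-0.7, -0.9, 5.8]
width: 18.5
clock: 14.8
eef_pos: [528.7, -130.9, 137.4]
tool_rot: [-0.167, 1.569, -0.166]
force: [-0.5, 0.7, -1.4]
width: 18.5
```

```bash
python3 -m creep '[[[-0.2,0,0.5],0,1],[[-0.2,0.4,0.9],0,1],[[-0.2,0.75,1],0,1],[[-0.2,0.75,1],0,1],[[-0.2,0.75,1],0,1],[[-0.2,0.75,1],0,1],[[-0.2,0.75,1],0,1],[[-0.2,0.75,1],0,1]]'; python3 - <<'E'
from h import *
c,p,R,s=snap("w10",(180,170,380,320))
print(p,R.round(3),s["qd"].round(3),proj(c,[655,-16,53]),proj(c,[649,-105,53]))
E
```

```text
clock: 15.6
eef_pos: [627.7, -57.2, 156.1]
tool_rot: [-2.569, 1.57, -2.57]
force: [-0.3, 0.4, -0.9]
width: 18.8
[627.84654269 -56.92077629 156.20733985] [[-0.     0.001  1.   ]
 [-0.     1.    -0.001]
 [-1.    -0.    -0.   ]] [-0.005 -0.003 -0.004 -0.003 -0.002 -0.001  0.001] [[329.29821025 245.23318004]] [[226.57065588 238.93389047]]
```

View pics/w10.png

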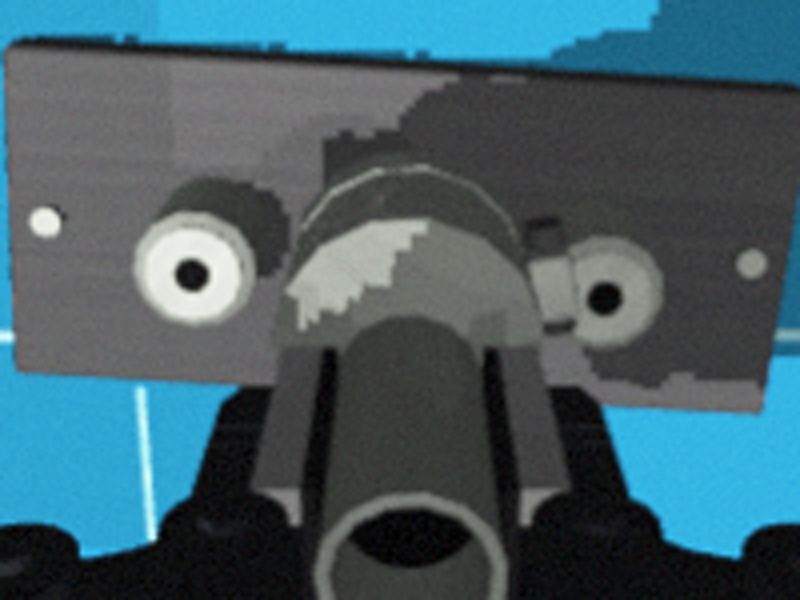

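```bash
python3 - <<'E'
from h import *
c,p,R=last()
a=plane(c,(227.6,238.1),53);b=plane(c,(330.9,244.1),53);print(a,b,np.linalg.norm(a-b))
im=cv2.imread("raw_w10.png");cv2.imwrite("pics/w10z.png",cv2.resize(im[210:350,220:340],None,fx=4,fy=4,interpolation=2))
E
```

```text
[ 648.23029907 -104.06663449   53.        ] [653.94304987 -14.65428819  53.        ] 89.59466051641655
```

View pics/w10z.png

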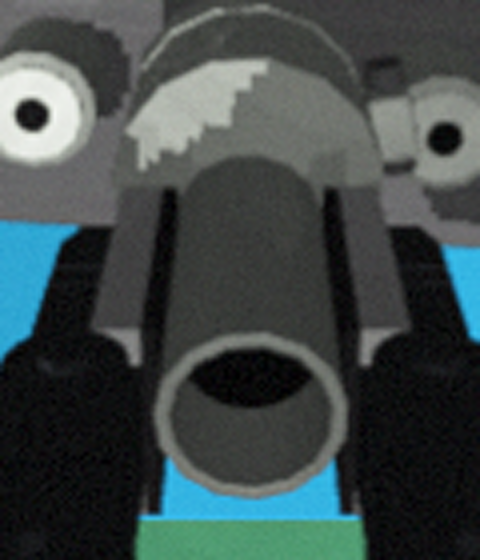

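```bash
python3 -m creep '[[[0,-0.2,0.1],0,1],[[0,-0.472,0.204],0,1],[[0.2,-0.472,0.204],0,1],[[0.34,-0.472,0.204],0,1],[[0.34,-0.472,0.204],0,1],[[0.34,-0.472,0.204],0,1]]'; python3 - <<'E'
from h import *
p,R,s=tool();print(p,s["force"])
ims=[]
for n in ("scene","side"):
    c=cams.get_calibration(n)
    im=cams.get_image(n)
    u=proj(c,[648,-104,60])[0];x,y=u.astype(int)
    ims.append(cv2.resize(im[y-40:y+40,x-28:x+28],None,fx=7,fy=7,interpolation=2))
cv2.imwrite(f"pics/v1.png",np.hstack(ims))
E
```

```text
clock: 16.25
eef_pos: [648.4, -101.9, 122.0]
tool_rot: [2.467, 1.569, 2.469]
force: [0.3, -0.9, 0.2]
width: 18.7
[ 648.35039167 -101.88643141  121.97570513] [ 0.25606971 -0.91385564  0.16589593]
```

View pics/v1.png

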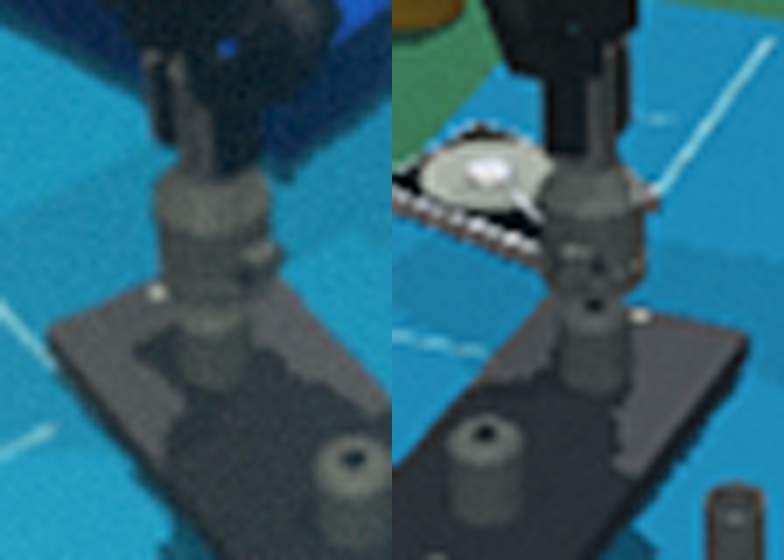

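```bash
python3 -m creep '[[[0.05,0,0],0,1],[[0.1,0,0],0,1],[[0.11,0,0],0,1],[[0.11,0,0],0,1],[[0.11,0,0],0,1]]'; python3 -m creep '[[[0.01,0,0],0,1],[[0.02,0,0],0,1],[[0.02,0,0],0,1],[[0.02,0,0],0,1]]'; python3 -m creep '[[[0.01,0,0],0,1],[[0.02,0,0],0,1],[[0.02,0,0],0,1]]'
```

```text
clock: 16.85
eef_pos: [648.7, -103.0, 111.3]
tool_rot: [-0.993, 1.571, -0.992]
force: [0.9, -0.4, -1.2]
width: 18.7
clock: 17.25
eef_pos: [648.7, -102.9, 109.3]
tool_rot: [2.628, 1.571, 2.628]
force: [0.2, 0.4, -1.3]
width: 18.5
clock: 17.55
eef_pos: [648.6, -102.9, 107.1]
tool_rot: [2.913, 1.57, 2.914]
force: [-0.2, -0.5, -1.4]
width: 18.4
```

```bash
python3 -m creep '[[[0,-0.008,0],0,1],[[0.01,-0.008,0],0,1],[[0.02,-0.008,0],0,1],[[0.02,-0.008,0],0,1]]'; python3 -m creep '[[[0.01,0,0],0,1],[[0.02,0,0],0,1],[[0.02,0,0],0,1]]'
```

```text
clock: 17.95
eef_pos: [648.6, -103.7, 105.1]
tool_rot: [2.93, 1.57, 2.931]
force: [-0.6, 0.5, -0.3]
width: 18.8
clock: 18.25
eef_pos: [648.6, -103.7, 103.1]
tool_rot: [2.887, 1.571, 2.888]
force: [1.0, 0.0, -1.1]
width: 18.5
```

```bash
python3 -m creep '[[[0.03,0,0],0,1],[[0.05,0,0],0,1],[[0.07,0,0],0,1],[[0.07,0,0],0,1]]'; python3 -m creep '[[[0.03,0,0],0,1],[[0.06,0,0],0,1],[[0.09,0,0],0,1],[[0.12,0,0],0,1],[[0.13,0,0],0,1],[[0.13,0,0],0,1]]'
```

```text
clock: 18.65
eef_pos: [648.4, -103.7, 95.8]
tool_rot: [2.962, 1.57, 2.963]
force: [-0.1, -0.6, -0.8]
width: 18.4
clock: 19.25
eef_pos: [648.5, -103.7, 83.0]
tool_rot: [3.025, 1.57, 3.026]
force: [-0.1, 0.5, -1.5]
width: 18.7
```

```bash
python3 -m creep '[[[0.01,0,0],0,1],[[0.02,0,0],0,1],[[0.02,0,0],0,1],[[0.02,0,0],0,0.6],[[0.02,0,0],0,0.5],[[0.02,0,0],0,0.5],[[0,0,0],0,0.5],[[-0.3,0,0],0,0.5],[[-0.7,0,0],0,0.4],[[-1,0,0],0,0.3],[[-1,0,0],0,0.3],[[-1,0,0],0,0.3]]'; python3 - <<'E'
from h import *
c,p,R,s=snap("w11")
print(p,s["force"],proj(c,[648.4,-103.9,115]),proj(c,[648.4,-103.9,144]))
E
```

```text
clock: 20.45
eef_pos: [649.0, -103.7, 184.2]
tool_rot: [-0.061, 1.569, -0.06]
force: [-0.4, 0.4, -1.0]
width: 59.8
[ 648.22867216 -103.53268362  182.98216141] [0.5260347  0.4829222  0.13310592] [[281.57991713 227.51086156]] [[281.49720229 242.38421675]]
```

View pics/w11.png

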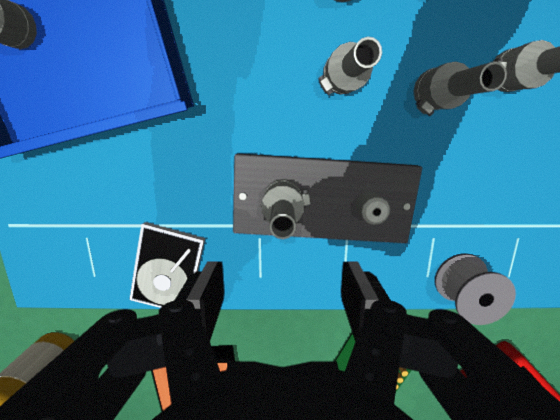

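```bash
python3 - <<'E'
from h import *
c,p,R=last()
for u in[(368,52),(492,77)]:print(plane(c,u,92))
E
```

```text
[527.0691388  -43.70509202  92.        ]
[542.18082068  47.13974241  92.        ]
```

```bash
python3 -m creep '[[[0,0.2,-0.4],0,0.3],[[0,0.5,-0.9],0,0.3],[[0,0.59,-1],0,0.3]]'; python3 -m creep '[[[0.2,0,-0.2],0,0.3],[[0.52,0,-0.2],0,0.3],[[0.52,0,-0.2],0,0.3],[[0.52,0,-0.2],0,0.3],[[0.52,0,-0.2],0,0.3]]';python3 - <<'E'
from h import *
c,p,R,s=snap("w12")
print(p,s["force"],proj(c,[527.7,-44.2,92]))
E
```

```text
clock: 20.8
eef_pos: [542.9, -42.6, 181.4]
tool_rot: [2.939, 1.562, 2.941]
force: [-0.1, 0.4, 0.5]
width: 59.6
clock: 21.3
eef_pos: [529.7, -45.0, 131.9]
tool_rot: [-0.106, 1.57, -0.106]
force: [-0.1, 0.4, 0.3]
width: 59.9
[529.80415142 -45.03815264 132.14082677] [ 0.32193174  0.15127034 -0.47299561] [[283.03506594 240.69682196]]
```

View pics/w12.png

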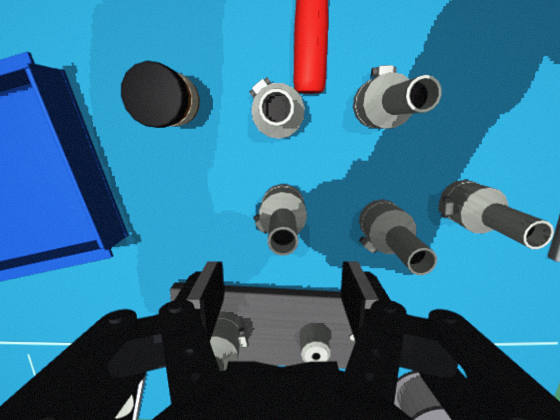

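```bash
python3 -m creep '[[[0.3,0.007,-0.022],0,0.3],[[0.6,0.007,-0.022],0,0.3],[[0.75,0.007,-0.022],0,0.3],[[0.75,0.007,-0.022],0,0.3],[[0.75,0.007,-0.022],0,0.3],[[0.75,0.007,-0.022],0,0.7],[[0.75,0.007,-0.022],0,1],[[0.75,0.007,-0.022],0,1],[[0.75,0.007,-0.022],0,1],[[0.75,0.007,-0.022],0,1]]'; python3 -m creep '[[[-0.1,0,0],0,1],[[-0.4,0,0],0,1],[[-0.8,0,0],0,1],[[-1,0,0],0,1],[[-1,0,0.2],0,1],[[-1,0.1,0.7],0,1],[[-1,0.2,1],0,1],[[-1,0.2,1],0,1],[[-1,0.2,1],0,1],[[-1,0.2,1],0,1]]'; python3 - <<'E'
from h import *
c,p,R,s=snap("w13",(180,170,380,350))
print(p,s["force"],s["width"],proj(c,[653.9,-14.7,53]))
E
```

```text
clock: 22.35
eef_pos: [527.2, -44.2, 57.3]
tool_rot: [-0.006, 1.569, -0.005]
force: [-1.1, 0.3, 7.1]
width: 18.5
clock: 23.35
eef_pos: [624.8, -24.7, 156.1]
tool_rot: [-2.938, 1.568, -2.938]
force: [-0.2, 0.8, -1.7]
width: 18.8
[624.94536047 -24.78635077 156.28366402] [ 0.04998033  0.20274626 -0.91945985] 18.642050359864804 [[293.37759147 247.37804864]]
```

View pics/w13.png

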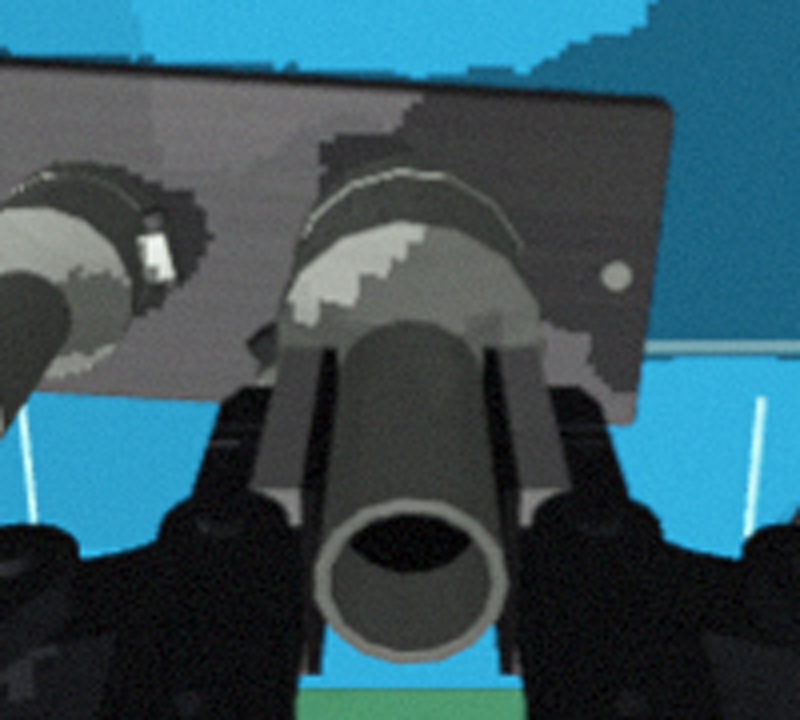

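```bash
python3 -m creep '[[[0,0.101,0.2],0,1],[[0.1,0.101,0.285],0,1],[[0.3,0.101,0.285],0,1],[[0.4,0.101,0.285],0,1],[[0.44,0.101,0.285],0,1],[[0.44,0.101,0.285],0,1],[[0.44,0.101,0.285],0,1]]'; python3 -m creep '[[[0.01,0,0],0,1],[[0.02,0,0],0,1],[[0.02,0,0],0,1],[[0.02,0,0],0,1]]'; python3 -m creep '[[[0.01,0,0],0,1],[[0.02,0,0],0,1],[[0.02,0,0],0,1]]'
```

```text
clock: 24.1
eef_pos: [655.2, -14.2, 112.8]
tool_rot: [-0.098, 1.57, -0.098]
force: [-0.1, 0.1, -0.0]
width: 19.0
clock: 24.5
eef_pos: [655.0, -13.9, 110.5]
tool_rot: [0.279, 1.571, 0.279]
force: [-0.7, -0.2, -1.7]
width: 18.5
clock: 24.8
eef_pos: [654.8, -13.9, 108.1]
tool_rot: [3.055, 1.57, 3.055]
force: [0.4, 0.7, -1.6]
width: 18.7
```

Slight correction (−1.3 mm in x, −0.7 in y), then on down.

```bash
python3 -m creep '[[[0,-0.007,-0.013],0,1],[[0.01,-0.007,-0.013],0,1],[[0.02,-0.007,-0.013],0,1],[[0.02,-0.007,-0.013],0,1]]'; python3 -m creep '[[[0.01,0,0],0,1],[[0.02,0,0],0,1],[[0.02,0,0],0,1]]';python3 -m creep '[[[0.01,0,0],0,1],[[0.02,0,0],0,1],[[0.02,0,0],0,1]]'
```

```text
clock: 25.2
eef_pos: [653.9, -14.7, 106.4]
tool_rot: [-0.047, 1.57, -0.047]
force: [0.6, -0.1, 0.1]
width: 18.4
clock: 25.5
eef_pos: [654.4, -14.6, 105.7]
tool_rot: [0.092, 1.569, 0.093]
force: [-1.5, 1.1, 8.0]
width: 18.9
clock: 25.8
eef_pos: [654.8, -14.6, 105.4]
tool_rot: [0.119, 1.568, 0.12]
force: [-3.7, 0.2, 17.2]
width: 18.7
```

```bash
python3 -m creep '[[[-0.04,0,0],0,1],[[-0.04,0,0],0,1],[[-0.04,0,0],0,1]]'; python3 - <<'E'
from h import *
p,R,s=tool();print(p,s["force"])
ims=[]
for n in ("scene","side"):
    c=cams.get_calibration(n)
    im=cams.get_image(n)
    u=proj(c,[654,-14.6,60])[0];x,y=u.astype(int)
    ims.append(cv2.resize(im[y-40:y+40,x-28:x+28],None,fx=7,fy=7,interpolation=2))
cv2.imwrite(f"pics/v2.png",np.hstack(ims))
c,p,R,s=snap("w14",(180,170,380,350))
E
```

```text
clock: 26.1
eef_pos: [653.8, -14.6, 106.2]
tool_rot: [0.093, 1.57, 0.094]
force: [0.9, 0.1, 1.2]
width: 18.5
[653.84041307 -14.58825845 106.18589553] [0.87331501 0.09221137 1.22994306]
```

View pics/v2.png

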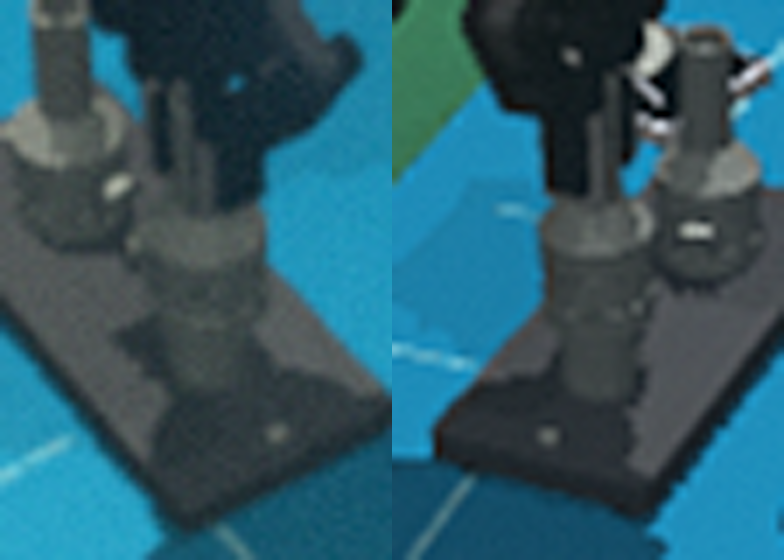

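View pics/w14.png

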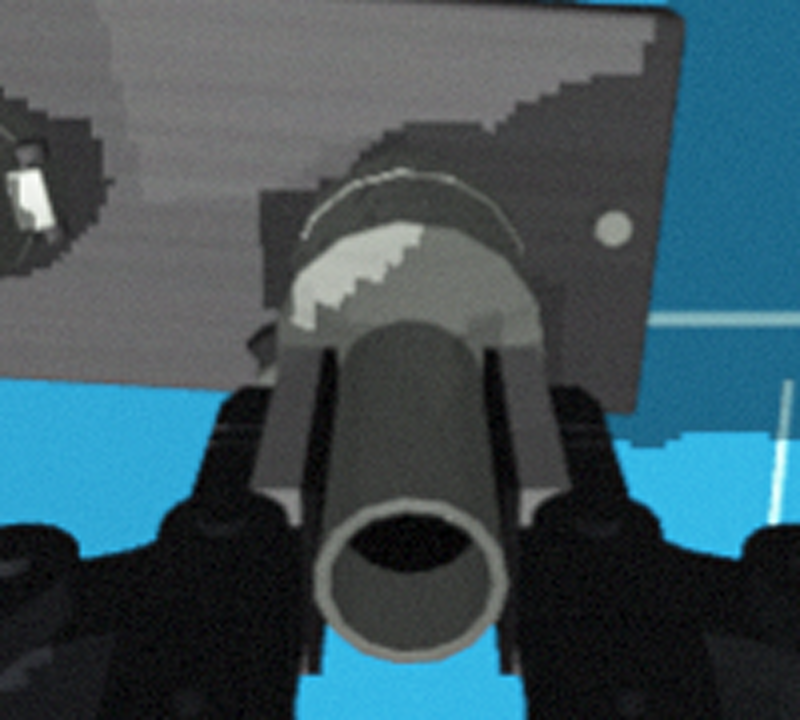

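```bash
python3 -m creep '[[[-0.4,0,0],0,1],[[-0.8,0,0],0,1],[[-0.9,-0.2,-0.1],0,1],[[-0.9,-0.7,-0.2],0,1],[[-0.9,-1,-0.3],0,1],[[-0.9,-1,-0.3],0,1]]'; python3 -m creep '[[[0,-0.5,-0.2],0,1],[[0,-1,-0.4],0,1]]';python3 -m creep '[[[0,-0.5,-0.2],0,1],[[0,-1,-0.36],0,1],[[0,-1,-0.36],0,1]]';python3 -m creep '[[[0,-0.27,0],0,1],[[0.1,-0.27,0],0,1],[[0.5,-0.27,0],0,1],[[0.9,-0.27,0],0,1],[[1,-0.27,0],0,1],[[1,-0.27,0],0,1],[[1,-0.27,0],0,1]]'; python3 - <<'E'
from h import *
c,p,R,s=snap("w15")
print(p,R.round(3),s["force"])
E
```

```text
clock: 26.85
eef_pos: [620.0, -123.6, 195.5]
tool_rot: [-2.201, 1.564, -2.211]
force: [0.3, -0.5, -2.4]
width: 18.5
clock: 27.05
eef_pos: [585.8, -206.8, 195.0]
tool_rot: [2.441, 1.568, 2.446]
force: [0.9, -0.3, -0.3]
width: 18.7
clock: 27.35
eef_pos: [544.9, -317.0, 195.4]
tool_rot: [-2.251, 1.564, -2.262]
force: [-0.1, -0.1, -0.0]
width: 18.1
clock: 28.05
eef_pos: [551.6, -334.8, 97.4]
tool_rot: [-0.577, 1.569, -0.576]
force: [0.6, 0.5, -0.5]
width: 18.4
[ 552.01766932 -335.10293336   98.08314186] [[ 0.003 -0.001  1.   ]
 [-0.002  1.     0.001]
 [-1.    -0.002  0.003]] [ 0.30698157 -0.44504707  1.03969311]
```

View pics/w15.png

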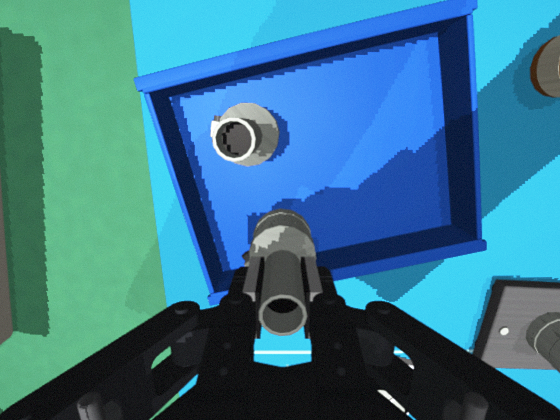

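```bash
python3 -m creep '[[[0,0,-0.08],0,1],[[0.15,0,-0.08],0,1],[[0.3,0,-0.08],0,1],[[0.35,0,-0.08],0,1],[[0.35,0,-0.08],0,1],[[0.35,0,-0.08],0,1]]'; python3 -m creep '[[[0.02,0,0],0,1],[[0.03,0,0],0,1],[[0.03,0,0],0,1]]'
```

```text
clock: 28.7
eef_pos: [541.8, -334.1, 61.4]
tool_rot: [2.567, 1.568, 2.568]
force: [-4.3, 1.5, 8.2]
width: 18.8
clock: 29.0
eef_pos: [542.0, -334.2, 61.3]
tool_rot: [2.337, 1.569, 2.337]
force: [-7.0, 5.1, 28.2]
width: 18.8
```

```bash
python3 -m creep '[[[-0.05,0,0],0,1],[[-0.05,0,0],0,1],[[-0.05,0,0],0,1]]'; python3 - <<'E'
from h import *
p,R,s=tool();print(p,s["force"])
ims=[]
for n in ("scene","side"):
    c=cams.get_calibration(n)
    im=cams.get_image(n)
    u=proj(c,[520,-330,40])[0];x,y=u.astype(int)
    ims.append(cv2.resize(im[y-50:y+50,x-48:x+48],None,fx=4,fy=4,interpolation=2))
cv2.imwrite(f"pics/v3.png",np.hstack(ims))
c,p,R,s=snap("w16",(180,170,380,350))
E
```

```text
clock: 29.3
eef_pos: [542.5, -334.3, 62.4]
tool_rot: [2.53, 1.57, 2.531]
force: [0.2, -0.8, -1.6]
width: 18.7
[ 542.54978167 -334.31218121   62.42190061] [ 0.19298808 -0.77495046 -1.62919911]
```

View pics/v3.png

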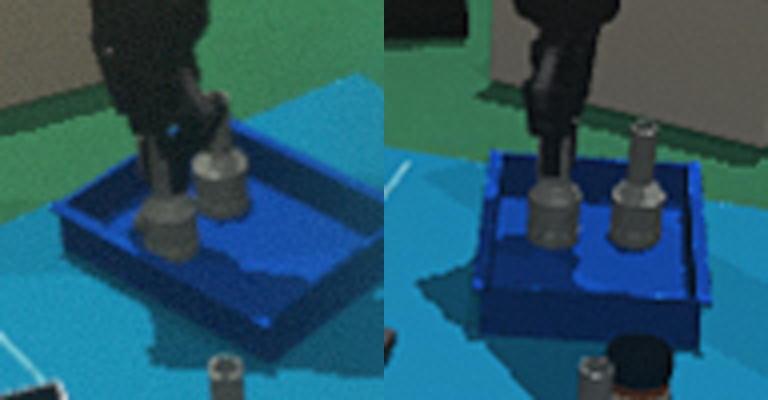

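View pics/w16.png

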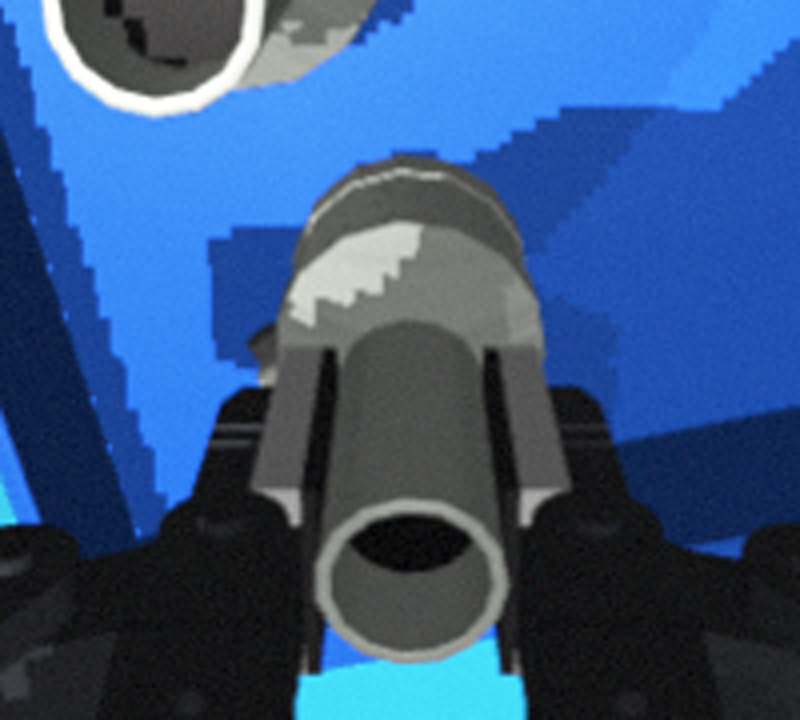

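```bash
python3 -m creep '[[[0.01,0,0],0,0.9],[[0.01,0,0],0,0.5],[[0.01,0,0],0,0.5],[[0,0,0],0,0.5],[[-0.3,0,0],0,0.5],[[-0.7,0,0],0,0.4],[[-1,0,0],0,0.3],[[-1,0,0],0,0.3],[[-1,0,0],0,0.3]]'; python3 - <<'E'
from h import *
c,p,R,s=snap("w17")
print(p,s["force"])
E
```

```text
clock: 30.35
eef_pos: [543.1, -334.7, 164.2]
tool_rot: [-0.476, 1.569, -0.476]
force: [-0.4, 0.1, 0.2]
width: 59.5
[ 542.37225371 -334.26562123  163.02699675] [ 0.10908974  0.26322922 -0.65044454]
```

View pics/w17.png

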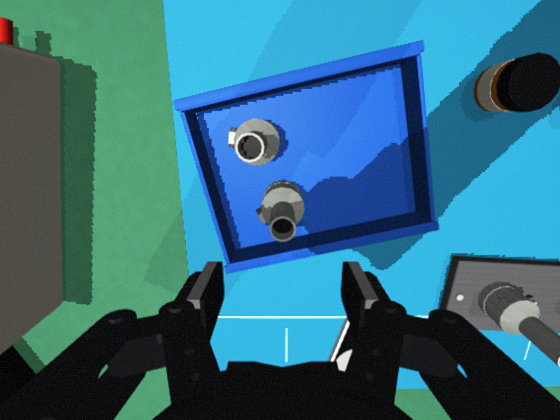

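```bash
python3 -m creep '[[[0,0.5,-0.2],0,0.3],[[0,1,-0.4],0,0.3]]'; python3 -m creep '[[[0,0.5,-0.2],0,0.3],[[0,1,-0.4],0,0.3]]';python3 -m creep '[[[0,0.5,-0.1],0,0.3],[[0.2,0.87,-0.16],0,0.3],[[0.32,0.87,-0.16],0,0.3],[[0.32,0.87,-0.16],0,0.3],[[0.32,0.87,-0.16],0,0.3],[[0.32,0.87,-0.16],0,0.3]]'; python3 - <<'E'
from h import *
c,p,R,s=snap("w18")
print(p,R.round(3),s["force"],proj(c,[446,-47.3,93]))
E
```

```text
clock: 30.6
eef_pos: [504.0, -241.3, 161.5]
tool_rot: [2.867, 1.568, 2.865]
force: [0.9, 1.1, 0.2]
width: 59.9
clock: 30.8
eef_pos: [466.4, -147.0, 162.0]
tool_rot: [2.797, 1.568, 2.798]
force: [0.6, 1.3, -0.3]
width: 60.0
clock: 31.4
eef_pos: [452.5, -63.1, 131.4]
tool_rot: [-1.155, 1.57, -1.157]
force: [0.2, 0.2, -0.2]
width: 59.8
[452.63151028 -63.11127832 131.5584588 ] [[ 0.001  0.001  1.   ]
 [-0.001  1.    -0.001]
 [-1.    -0.001  0.001]] [-0.46801297  0.31952895 -0.40258646] [[306.76186524 234.83464949]]
```

View pics/w18.png

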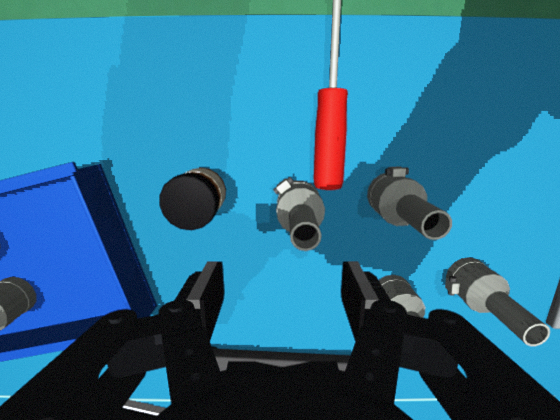

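```bash
python3 -m creep '[[[0,0.153,-0.065],0,0.3],[[0.3,0.153,-0.065],0,0.3],[[0.6,0.153,-0.065],0,0.3],[[0.75,0.153,-0.065],0,0.3],[[0.75,0.153,-0.065],0,0.3],[[0.75,0.153,-0.065],0,0.3],[[0.75,0.153,-0.065],0,0.7],[[0.75,0.153,-0.065],0,1],[[0.75,0.153,-0.065],0,1],[[0.75,0.153,-0.065],0,1],[[0.75,0.153,-0.065],0,1]]'; python3 -m creep '[[[-0.1,0,0],0,1],[[-0.4,0,0],0,1],[[-0.8,0,0],0,1],[[-1,0,0],0,1],[[-1,0,0.3],0,1],[[-1,0,0.7],0,1],[[-1,0,1],0,1]]';  python3 -m creep '[[[0,0.1,0.5],0,1],[[0,0.22,0.8],0,1],[[0,0.22,0.8],0,1],[[0,0.22,0.8],0,1],[[0,0.22,0.8],0,1],[[0,0.22,0.8],0,1]]'; python3 - <<'E'
from h import *
c,p,R,s=snap("w19")
print(p,s["force"],s["width"],proj(c,[653.9,-14.7,53]))
E
```

```text
clock: 32.55
eef_pos: [446.4, -46.7, 57.0]
tool_rot: [-0.084, 1.569, -0.083]
force: [-0.5, -0.4, 6.4]
width: 18.7
clock: 33.25
eef_pos: [547.8, -46.3, 157.5]
tool_rot: [0.026, 1.569, 0.027]
force: [0.6, 1.0, -0.6]
width: 19.1
clock: 33.85
eef_pos: [624.5, -25.2, 156.5]
tool_rot: [-2.914, 1.569, -2.914]
force: [-0.8, -0.4, -0.6]
width: 18.6
[624.74548506 -25.13519921 156.54827961] [ 0.14005768  0.16930623 -0.66007303] 18.659962655845497 [[293.94007496 247.46203071]]
```

View pics/w19.png

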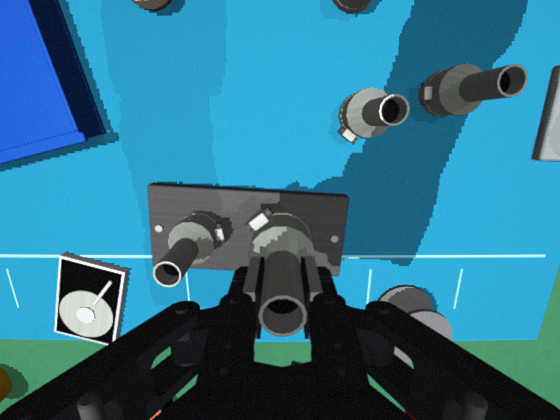

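```bash
python3 -m creep '[[[0,0.099,0.2],0,1],[[0.1,0.099,0.275],0,1],[[0.3,0.099,0.275],0,1],[[0.4,0.099,0.275],0,1],[[0.44,0.099,0.275],0,1],[[0.44,0.099,0.275],0,1],[[0.44,0.099,0.275],0,1],[[0.44,0.099,0.275],0,1]]'; python3 - <<'E'
from h import *
im=cv2.imread("raw_w19.png");cv2.imwrite("pics/w19z.png",cv2.resize(im[190:350,220:340],None,fx=4,fy=4,interpolation=2))
p,R,s=tool();print(p)
E
```

```text
clock: 34.7
eef_pos: [653.8, -14.7, 113.1]
tool_rot: [-0.023, 1.569, -0.022]
force: [0.0, -1.0, -1.7]
width: 18.4
[653.76260008 -14.69957796 113.13357151]
```

View pics/w19z.png

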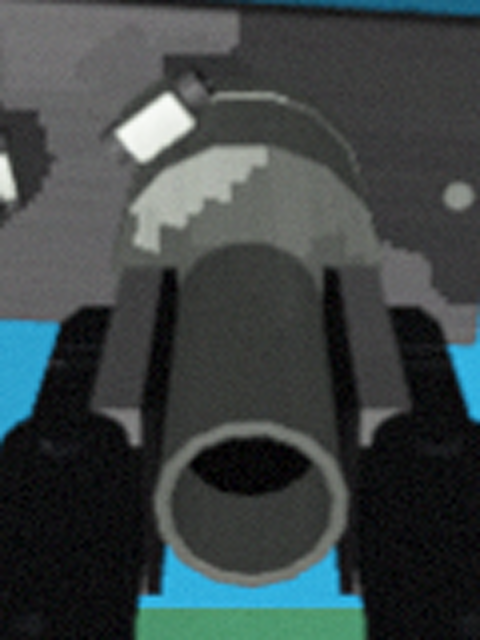

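```bash
python3 -m creep '[[[0.02,0,-0.005],0,1],[[0.04,0,-0.005],0,1],[[0.05,0,-0.005],0,1],[[0.05,0,-0.005],0,1],[[0.05,0,-0.005],0,1]]'; python3 -m creep '[[[0.01,0,0],0,1],[[0.02,0,0],0,1],[[0.02,0,0],0,1]]';python3 -m creep '[[[0.01,0,0],0,1],[[0.015,0,0],0,1],[[0.015,0,0],0,1]]'
```

```text
clock: 35.2
eef_pos: [652.7, -14.6, 107.3]
tool_rot: [-3.141, 1.571, -3.14]
force: [-0.4, -0.5, -1.5]
width: 18.5
clock: 35.5
eef_pos: [652.6, -14.6, 105.1]
tool_rot: [3.108, 1.57, 3.108]
force: [0.7, 0.1, -1.8]
width: 18.6
clock: 35.8
eef_pos: [652.7, -14.6, 103.7]
tool_rot: [2.17, 1.571, 2.171]
force: [-0.1, 0.7, -1.8]
width: 18.3
```

```bash
python3 -m creep '[[[0.03,0,0.003],0,1],[[0.06,0,0.003],0,1],[[0.08,0,0.003],0,1],[[0.08,0,0.003],0,1]]'; python3 -m creep '[[[0.03,0,0],0,1],[[0.06,0,0],0,1],[[0.09,0,0],0,1],[[0.12,0,0],0,1],[[0.14,0,0],0,1],[[0.14,0,0],0,1],[[0.14,0,0],0,1]]'
```

```text
clock: 36.2
eef_pos: [652.8, -14.5, 95.3]
tool_rot: [3.089, 1.57, 3.09]
force: [0.0, 0.4, -1.3]
width: 18.4
clock: 36.9
eef_pos: [653.0, -14.5, 81.8]
tool_rot: [2.78, 1.571, 2.78]
force: [-0.2, 0.1, -1.8]
width: 18.5
```

```bash
python3 -m creep '[[[0.01,0,0],0,1],[[0.02,0,0],0,1],[[0.02,0,0],0,1],[[0.02,0,0],0,0.6],[[0.02,0,0],0,0.5],[[0.02,0,0],0,0.5],[[0,0,0],0,0.5],[[-0.3,0,0],0,0.5],[[-0.7,0,0],0,0.4],[[-1,0,0],0,0.3],[[-1,0,0],0,0.3],[[-1,0,0],0,0.3]]'; python3 - <<'E'
from h import *
c,p,R,s=snap("w20")
print(p,s["force"],proj(c,[653.9,-14.7,115]),proj(c,[653.9,-14.7,144]))
E
```

```text
clock: 38.1
eef_pos: [653.4, -14.5, 182.7]
tool_rot: [0.099, 1.569, 0.1]
force: [-1.0, 0.2, -1.0]
width: 60.0
[652.53195095 -14.45769371 181.4899263 ] [-0.62458636  0.17032132  0.51334775] [[281.54457458 229.70191784]] [[281.46793533 244.97135485]]
```

View pics/w20.png

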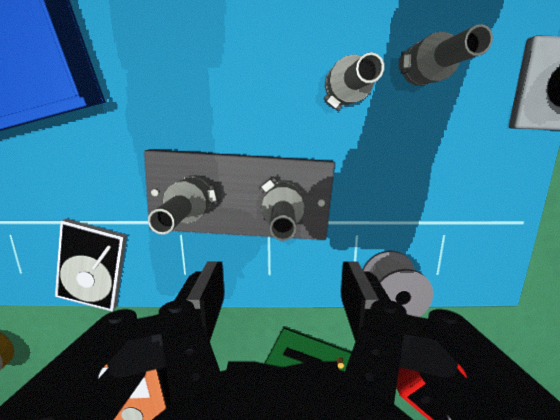

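```bash
python3 - <<'E'
from h import *
c,p,R=last()
for u in[(370,68),(478,40)]:print(plane(c,u,94))
E
python3 -m creep '[[[0,0.3,-0.5],0,0.3],[[0,0.6,-1],0,0.3]]'; python3 -m creep '[[[0.2,0,-0.12],0,0.3],[[0.5,0,-0.12],0,0.3],[[0.5,0,-0.12],0,0.3],[[0.5,0,-0.12],0,0.3],[[0.5,0,-0.12],0,0.3]]';python3 - <<'E'
from h import *
c,p,R,s=snap("w21")
print(p,R.round(3),s["force"],proj(c,[541.5,46.5,94]))
E
```

```text
[542.21719676  46.78832662  94.        ]
[523.62753111 119.96107847  94.        ]
clock: 38.35
eef_pos: [565.5, 36.5, 179.8]
tool_rot: [-2.919, 1.568, -2.921]
force: [0.6, 2.6, 0.2]
width: 59.7
clock: 38.85
eef_pos: [556.2, 36.5, 132.4]
tool_rot: [-0.109, 1.57, -0.109]
force: [1.2, -0.4, -0.5]
width: 59.8
[556.29384099  36.54333038 132.59429614] [[ 0.002 -0.     1.   ]
 [ 0.     1.     0.   ]
 [-1.     0.     0.002]] [ 0.29904923 -0.00725944  0.47015924] [[297.73311867 222.64576887]]
```

View pics/w21.png

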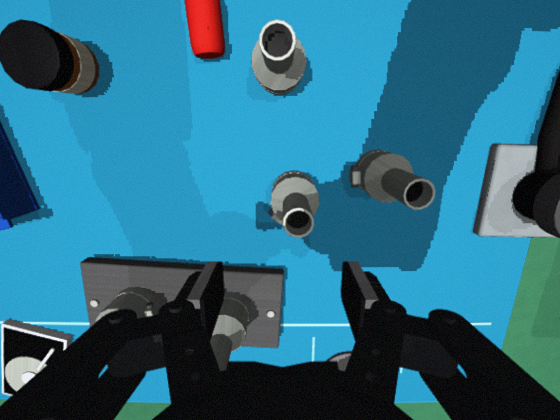

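```bash
python3 -m creep '[[[0,0.105,-0.152],0,0.3],[[0.3,0.105,-0.152],0,0.3],[[0.6,0.105,-0.152],0,0.3],[[0.76,0.105,-0.152],0,0.3],[[0.76,0.105,-0.152],0,0.3],[[0.76,0.105,-0.152],0,0.3],[[0.76,0.105,-0.152],0,0.7],[[0.76,0.105,-0.152],0,1],[[0.76,0.105,-0.152],0,1],[[0.76,0.105,-0.152],0,1],[[0.76,0.105,-0.152],0,1]]'; python3 -m creep '[[[-0.1,0,0],0,1],[[-0.4,0,0],0,1],[[-0.8,0,0],0,1],[[-1,0,0],0,1],[[-1,0.3,0],0,1],[[-1,0.7,0],0,1],[[-1,1,0],0,1]]';  python3 -m creep '[[[-0.4,0.2,0],0,1],[[-0.74,0.6,0],0,1],[[-0.74,0.6,0],0,1],[[-0.74,0.6,0],0,1],[[-0.74,0.6,0],0,1],[[-0.74,0.6,0],0,1]]'; python3 - <<'E'
from h import *
c,p,R,s=snap("w22",(220,190,400,340))
print(p,s["force"],s["width"],proj(c,[539.5,262.3,148]))
E
```

```text
clock: 40.0
eef_pos: [540.8, 47.4, 56.8]
tool_rot: [0.171, 1.569, 0.172]
force: [-1.9, -0.4, 6.9]
width: 18.8
clock: 40.7
eef_pos: [539.6, 149.7, 156.6]
tool_rot: [1.3, 1.569, 1.301]
force: [0.9, 0.3, -1.6]
width: 19.0
clock: 41.3
eef_pos: [539.3, 205.4, 228.9]
tool_rot: [-2.484, 1.568, -2.485]
force: [-0.1, -0.2, -1.5]
width: 18.9
[539.43556842 205.54239523 228.87229074] [ 0.18552217  0.01765948 -1.2452436 ] 18.87726361011764 [[355.55745761 223.84712982]]
```

View pics/w22.png

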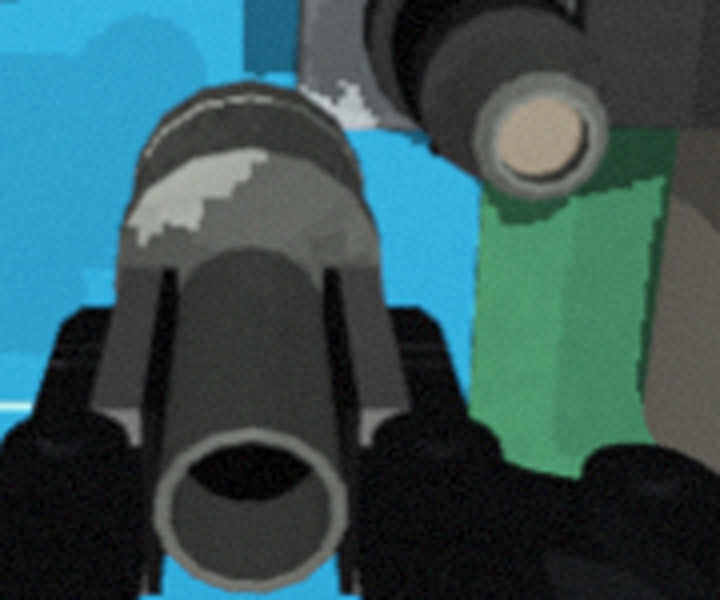

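```bash
python3 -m creep '[[[0,0.4,-0.012],0,1],[[0,0.568,-0.012],0,1],[[0.1,0.568,-0.012],0,1],[[0.2,0.568,-0.012],0,1],[[0.23,0.568,-0.012],0,1],[[0.23,0.568,-0.012],0,1],[[0.23,0.568,-0.012],0,1],[[0.23,0.568,-0.012],0,1]]'; python3 -m creep '[[[0.01,0,0],0,1],[[0.02,0,0],0,1],[[0.02,0,0],0,1],[[0.02,0,0],0,1]]'; python3 -m creep '[[[0.01,0,0],0,1],[[0.02,0,0],0,1],[[0.02,0,0],0,1]]'
```

```text
clock: 42.15
eef_pos: [539.1, 263.6, 207.2]
tool_rot: [0.327, 1.57, 0.327]
force: [0.9, -0.2, -0.9]
width: 18.6
clock: 42.55
eef_pos: [538.7, 264.1, 204.8]
tool_rot: [1.396, 1.571, 1.397]
force: [-0.2, 1.0, -1.7]
width: 18.6
clock: 42.85
eef_pos: [538.5, 264.1, 202.6]
tool_rot: [-2.714, 1.57, -2.713]
force: [0.5, 0.1, -1.3]
width: 18.9
```

```bash
python3 -m creep '[[[0,-0.017,0],0,1],[[0.01,-0.017,0],0,1],[[0.02,-0.017,0],0,1],[[0.02,-0.017,0],0,1]]'; python3 -m creep '[[[0.01,0,0],0,1],[[0.015,0,0],0,1],[[0.015,0,0],0,1]]'
```

```text
clock: 43.25
eef_pos: [539.1, 262.5, 201.0]
tool_rot: [0.385, 1.57, 0.385]
force: [0.7, 0.5, 0.6]
width: 18.7
clock: 43.55
eef_pos: [539.5, 262.8, 200.3]
tool_rot: [0.493, 1.568, 0.494]
force: [1.0, -0.2, 4.8]
width: 18.6
```

```bash
python3 -m creep '[[[0.01,0,0],0,1],[[0.01,0,0],0,1],[[0.01,0,0],0,1]]'; python3 - <<'E'
from h import *
p,R,s=tool();print(p,s["force"])
ims=[]
for n in ("scene","side"):
    c=cams.get_calibration(n)
    im=cams.get_image(n)
    u=proj(c,[539,262,155])[0];x,y=u.astype(int)
    ims.append(cv2.resize(im[y-40:y+40,x-28:x+28],None,fx=7,fy=7,interpolation=2))
cv2.imwrite(f"pics/v4.png",np.hstack(ims))
E
```

```text
clock: 43.85
eef_pos: [539.7, 262.8, 200.1]
tool_rot: [0.525, 1.568, 0.526]
force: [-0.8, -0.9, 9.6]
width: 18.5
[539.71334532 262.81934382 200.0772923 ] [-0.84494045 -0.9256747   9.60811331]
```

View pics/v4.png

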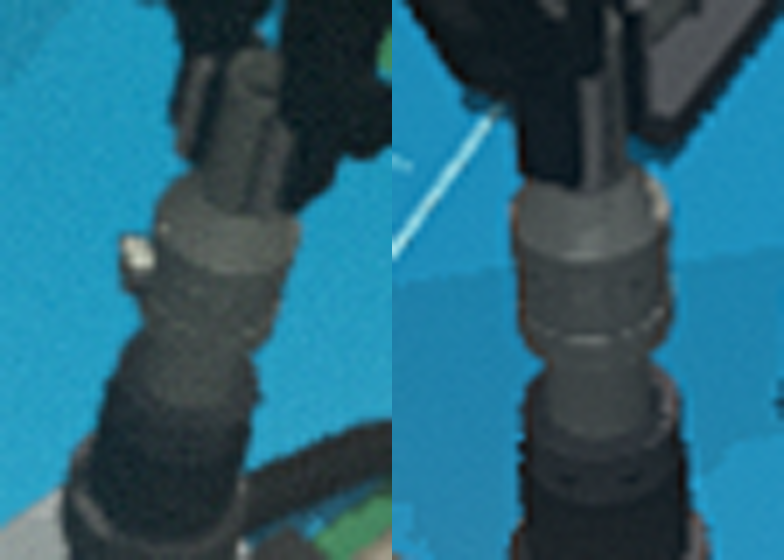

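```bash
python3 -m creep '[[[-0.2,0,0],0,1],[[-0.4,0,0],0,1],[[-0.4,-0.4,0],0,1],[[-0.4,-0.9,0],0,1],[[-0.4,-1,-0.1],0,1]]'; python3 -m creep '[[[0,-0.5,0],0,1],[[0,-1,-0.1],0,1]]';python3 -m creep '[[[0,-0.5,0],0,1],[[0,-1,-0.15],0,1]]';python3 -m creep '[[[0,-0.5,0],0,1],[[0,-1,-0.15],0,1]]';python3 -m creep '[[[0,-0.5,0],0,1],[[0,-1,-0.25],0,1]]';python3 -m creep '[[[0,-0.31,0],0,1],[[0,-0.31,0],0,1],[[0.4,-0.31,0],0,1],[[0.8,-0.31,0],0,1],[[1,-0.31,0],0,1],[[1,-0.31,0],0,1],[[1,-0.31,0],0,1]]'; python3 - <<'E'
from h import *
c,p,R,s=snap("w23")
print(p,R.round(3),s["force"])
E
```

```text
clock: 44.45
eef_pos: [529.5, 154.6, 238.3]
tool_rot: [-1.494, 1.566, -1.502]
force: [0.3, -0.8, -1.2]
width: 18.7
clock: 44.65
eef_pos: [519.3, 62.7, 238.0]
tool_rot: [0.112, 1.57, 0.115]
force: [0.4, -0.3, -1.1]
width: 18.4
clock: 44.85
eef_pos: [505.4, -36.6, 238.2]
tool_rot: [-0.316, 1.569, -0.315]
force: [1.0, 0.4, -1.6]
width: 18.7
clock: 45.05
eef_pos: [491.0, -134.4, 238.2]
tool_rot: [-0.245, 1.569, -0.244]
force: [1.2, -0.9, -0.6]
width: 18.7
clock: 45.25
eef_pos: [469.6, -229.5, 238.2]
tool_rot: [-0.408, 1.568, -0.406]
force: [0.5, -0.8, -0.9]
width: 18.8
clock: 45.95
eef_pos: [468.5, -257.6, 138.4]
tool_rot: [2.183, 1.57, 2.185]
force: [0.4, -0.8, -0.5]
width: 18.6
[ 469.05741091 -258.1131378   139.2199723 ] [[ 0.001 -0.001  1.   ]
 [-0.001  1.     0.001]
 [-1.    -0.001  0.001]] [-0.12677315 -0.23300691 -1.92254139]
```

View pics/w23.png

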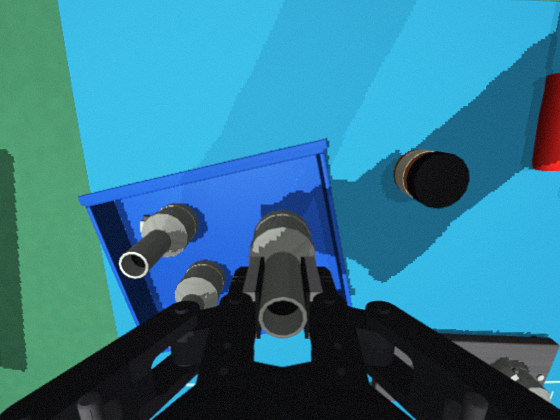

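```bash
python3 -m creep '[[[0,-0.11,-0.02],0,1],[[0.3,-0.11,-0.02],0,1],[[0.6,-0.11,-0.02],0,1],[[0.75,-0.11,-0.02],0,1],[[0.75,-0.11,-0.02],0,1],[[0.75,-0.11,-0.02],0,1],[[0.75,-0.11,-0.02],0,1]]'; python3 -m creep '[[[0.01,0,0],0,1],[[0.02,0,0],0,1],[[0.02,0,0],0,1],[[0.02,0,0],0,0.5],[[0.02,0,0],0,0.5],[[0,0,0],0,0.5],[[-0.3,0,0],0,0.5],[[-0.7,0,0],0,0.4],[[-1,0,0],0,0.3],[[-1,0,0],0,0.3],[[-1,0,0],0,0.3]]'; python3 - <<'E'
from h import *
c,p,R,s=snap("w24")
print(p,s["force"])
E
```

```text
clock: 46.7
eef_pos: [467.2, -270.2, 64.8]
tool_rot: [-0.549, 1.568, -0.548]
force: [0.0, 1.2, 0.0]
width: 18.6
clock: 47.8
eef_pos: [466.4, -269.2, 163.9]
tool_rot: [-0.363, 1.569, -0.362]
force: [-1.3, 0.9, 0.5]
width: 59.6
[ 465.81055957 -268.81169923  162.9603957 ] [-0.39421806  0.16491852 -0.38746883]
```

View pics/w24.png

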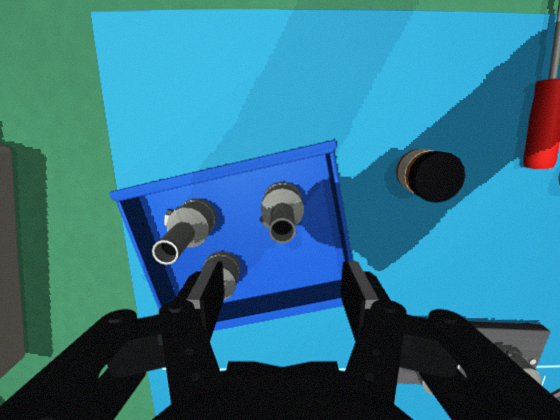

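```bash
python3 -m creep '[[[0,0.5,0.1],0,0.3],[[0,1,0.2],0,0.3]]';python3 -m creep '[[[0,0.5,0.1],0,0.3],[[0,1,0.2],0,0.3]]';python3 -m creep '[[[0,0.5,0.1],0,0.3],[[0,1,0.2],0,0.3]]';python3 -m creep '[[[0,0.5,0],0,0.3],[[0,0.75,0],0,0.3],[[0.2,0.75,0],0,0.3],[[0.3,0.75,0],0,0.3],[[0.3,0.75,0],0,0.3],[[0.3,0.75,0],0,0.3]]'; python3 - <<'E'
from h import *
c,p,R,s=snap("w25")
print(p,R.round(3),proj(c,[523.8,120,94]))
E
```

```text
clock: 48.05
eef_pos: [484.6, -171.4, 161.9]
tool_rot: [-3.141, 1.568, 3.138]
force: [1.5, 0.4, 0.3]
width: 59.6
clock: 48.25
eef_pos: [504.3, -71.2, 161.8]
tool_rot: [3.051, 1.568, 3.051]
force: [1.7, -0.7, 0.2]
width: 59.8
clock: 48.45
eef_pos: [523.8, 27.0, 161.8]
tool_rot: [-2.989, 1.568, -2.989]
force: [1.2, -0.5, -0.2]
width: 59.7
clock: 49.05
eef_pos: [524.4, 98.7, 132.8]
tool_rot: [-2.577, 1.569, -2.579]
force: [0.3, 0.4, -0.1]
width: 60.0
[524.88806826  98.80802041 133.30580242] [[-0.     0.001  1.   ]
 [-0.001  1.    -0.001]
 [-1.    -0.001 -0.   ]] [[315.13433291 243.42953642]]
```

View pics/w25.png

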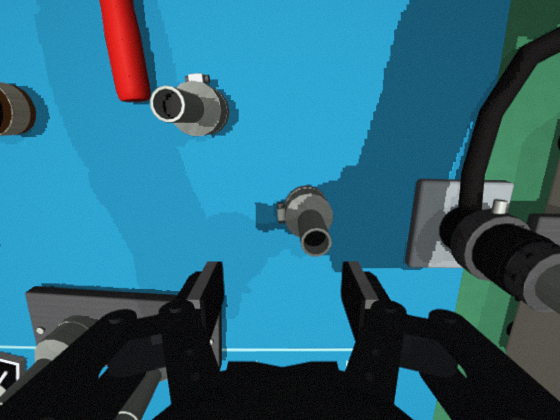

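```bash
python3 -m creep '[[[0,0.213,-0.02],0,0.3],[[0.3,0.213,-0.02],0,0.3],[[0.6,0.213,-0.02],0,0.3],[[0.76,0.213,-0.02],0,0.3],[[0.76,0.213,-0.02],0,0.3],[[0.76,0.213,-0.02],0,0.3],[[0.76,0.213,-0.02],0,0.7],[[0.76,0.213,-0.02],0,1],[[0.76,0.213,-0.02],0,1],[[0.76,0.213,-0.02],0,1],[[0.76,0.213,-0.02],0,1]]'; python3 -m creep '[[[-0.1,0,0],0,1],[[-0.4,0,0],0,1],[[-0.8,0,0],0,1],[[-1,0,0],0,1],[[-1,0.1,0],0,1],[[-1,0.2,0],0,1]]';  python3 -m creep '[[[-0.4,0.2,0.1],0,1],[[-0.74,0.6,0.16],0,1],[[-0.74,0.6,0.16],0,1],[[-0.74,0.6,0.16],0,1],[[-0.74,0.6,0.16],0,1],[[-0.74,0.6,0.16],0,1]]'; python3 - <<'E'
from h import *
c,p,R,s=snap("w26",(220,190,400,340))
print(p,s["force"],s["width"],proj(c,[539.5,262.3,148]))
E
```

```text
clock: 50.2
eef_pos: [523.4, 121.5, 58.2]
tool_rot: [0.29, 1.569, 0.291]
force: [-0.8, -0.4, 5.6]
width: 18.8
clock: 50.8
eef_pos: [522.5, 142.1, 157.6]
tool_rot: [1.164, 1.57, 1.165]
force: [0.3, 0.0, -2.6]
width: 18.8
clock: 51.4
eef_pos: [537.6, 199.9, 229.7]
tool_rot: [-2.605, 1.567, -2.606]
force: [-0.3, 0.1, -2.5]
width: 18.5
[537.81976573 199.95056342 229.92717   ] [-0.55662034  0.45093988 -1.68919504] 18.730125910687075 [[362.19386297 225.80874032]]
```

View pics/w26.png

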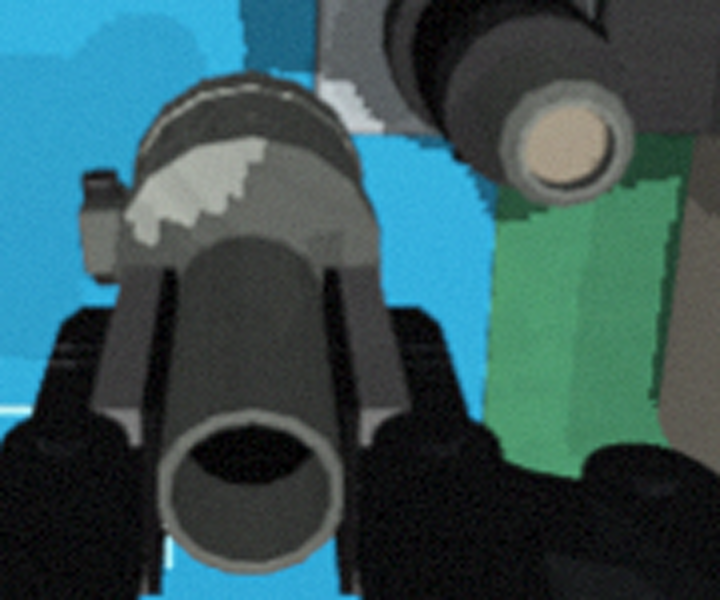

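```bash
python3 -m creep '[[[0,0.4,0.014],0,1],[[0,0.612,0.014],0,1],[[0.1,0.612,0.014],0,1],[[0.2,0.612,0.014],0,1],[[0.23,0.612,0.014],0,1],[[0.23,0.612,0.014],0,1],[[0.23,0.612,0.014],0,1],[[0.23,0.612,0.014],0,1]]'; python3 -m creep '[[[0.01,0,0],0,1],[[0.02,0,0],0,1],[[0.02,0,0],0,1],[[0.02,0,0],0,1]]'; python3 -m creep '[[[0.01,0,0],0,1],[[0.01,0,0],0,1],[[0.01,0,0],0,1]]'
```

```text
clock: 52.25
eef_pos: [540.4, 262.1, 208.7]
tool_rot: [0.408, 1.57, 0.408]
force: [0.3, 0.5, -1.6]
width: 18.8
clock: 52.65
eef_pos: [540.0, 262.6, 206.3]
tool_rot: [2.762, 1.571, 2.763]
force: [-0.2, 0.2, -0.1]
width: 18.5
clock: 52.95
eef_pos: [540.0, 262.5, 205.2]
tool_rot: [-2.779, 1.571, -2.779]
force: [0.2, 0.8, -1.1]
width: 18.6
```

```bash
python3 -m creep '[[[0.01,0,-0.004],0,1],[[0.02,0,-0.004],0,1],[[0.02,0,-0.004],0,1],[[0.02,0,-0.004],0,1]]'; python3 -m creep '[[[0.01,0,0],0,1],[[0.015,0,0],0,1],[[0.015,0,0],0,1]]';python3 -m creep '[[[0.01,0,0],0,1],[[0.015,0,0],0,1],[[0.015,0,0],0,1]]'
```

```text
clock: 53.35
eef_pos: [539.6, 262.5, 203.3]
tool_rot: [-3.127, 1.571, -3.126]
force: [-0.1, 0.4, -0.1]
width: 18.4
clock: 53.65
eef_pos: [539.8, 262.5, 202.7]
tool_rot: [0.798, 1.57, 0.799]
force: [-1.3, -0.2, 5.6]
width: 18.6
clock: 53.95
eef_pos: [540.8, 263.0, 201.6]
tool_rot: [0.485, 1.568, 0.486]
force: [0.4, 0.0, 6.7]
width: 18.3
```

```bash
python3 -m creep '[[[0.01,0,0],0,1],[[0.01,0,0],0,1],[[0.01,0,0],0,1]]'; python3 - <<'E'
from h import *
p,R,s=tool();print(p,s["force"])
ims=[]
for n in ("scene","side"):
    c=cams.get_calibration(n)
    im=cams.get_image(n)
    u=proj(c,[539,262,155])[0];x,y=u.astype(int)
    ims.append(cv2.resize(im[y-40:y+40,x-28:x+28],None,fx=7,fy=7,interpolation=2))
cv2.imwrite(f"pics/v5.png",np.hstack(ims))
E
```

```text
clock: 54.25
eef_pos: [541.0, 263.0, 201.5]
tool_rot: [0.518, 1.567, 0.519]
force: [-0.9, -0.9, 11.9]
width: 18.7
[540.98962221 262.96774623 201.47680557] [-0.8626464  -0.85673484 11.88359994]
```

View pics/v5.png

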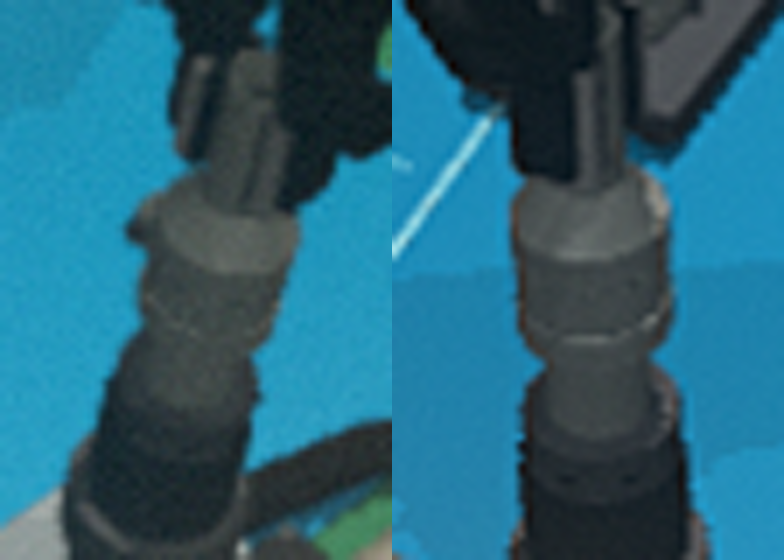

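```bash
python3 -m creep '[[[-0.2,0,0],0,1],[[-0.4,0,0],0,1],[[-0.4,-0.4,0],0,1],[[-0.4,-0.9,0],0,1],[[-0.4,-1,0],0,1]]'; python3 -m creep '[[[0,-0.5,0],0,1],[[0,-1,0],0,1]]';python3 -m creep '[[[0,-0.5,0],0,1],[[0,-1,0],0,1]]';python3 -m creep '[[[0,-0.5,0],0,1],[[0,-1,-0.05],0,1]]';python3 -m creep '[[[0,-0.5,0],0,1],[[0,-1,-0.05],0,1],[[0,-1,-0.05],0,1]]';python3 -m creep '[[[0,-0.2,0],0,1],[[0,-0.2,0],0,1],[[0.4,-0.2,0],0,1],[[0.8,-0.2,0],0,1],[[1,-0.2,0],0,1],[[1,-0.2,0],0,1],[[1,-0.2,0],0,1]]'; python3 - <<'E'
from h import *
c,p,R,s=snap("w27")
print(p,R.round(3),s["force"])
E
```

```text
clock: 54.85
eef_pos: [539.9, 154.9, 239.7]
tool_rot: [-1.541, 1.566, -1.548]
force: [0.4, 0.5, -0.1]
width: 18.9
clock: 55.05
eef_pos: [539.7, 62.3, 239.1]
tool_rot: [1.329, 1.57, 1.333]
force: [1.2, -1.0, -0.2]
width: 18.8
clock: 55.25
eef_pos: [539.6, -39.1, 239.2]
tool_rot: [0.446, 1.571, 0.447]
force: [0.1, -0.8, -0.9]
width: 18.4
clock: 55.45
eef_pos: [535.2, -139.0, 239.2]
tool_rot: [-0.057, 1.57, -0.056]
force: [0.9, -0.3, -2.0]
width: 18.7
clock: 55.75
eef_pos: [527.2, -247.4, 239.6]
tool_rot: [-1.638, 1.564, -1.65]
force: [-1.5, 0.2, -0.7]
width: 18.8
clock: 56.45
eef_pos: [530.5, -256.5, 139.6]
tool_rot: [1.235, 1.571, 1.237]
force: [-0.7, 0.0, -0.8]
width: 18.2
[ 531.07694733 -257.04195734  140.47826853] [[ 0.002 -0.001  1.   ]
 [-0.001  1.     0.001]
 [-1.    -0.001  0.002]] [ 0.37982214 -0.09640695 -0.85087622]
```

View pics/w27.png

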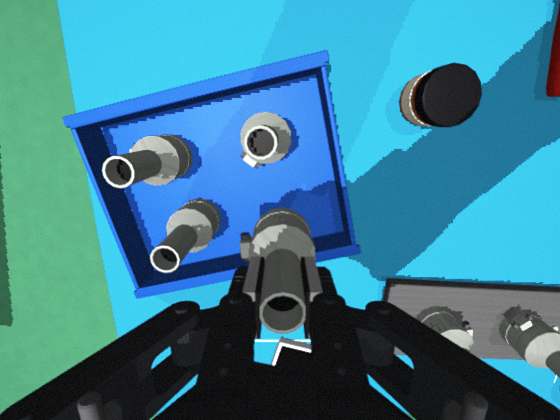

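```bash
python3 -m creep '[[[0,0,-0.04],0,1],[[0.3,0,-0.04],0,1],[[0.6,0,-0.04],0,1],[[0.75,0,-0.04],0,1],[[0.75,0,-0.04],0,1],[[0.75,0,-0.04],0,1],[[0.75,0,-0.04],0,1]]'; python3 -m creep '[[[0.01,0,0],0,1],[[0.02,0,0],0,1],[[0.02,0,0],0,1],[[0.02,0,0],0,0.5],[[0.02,0,0],0,0.5],[[0,0,0],0,0.5],[[-0.3,0,0],0,0.5],[[-0.7,0,0],0,0.4],[[-1,0,0],0,0.3],[[-1,0,0],0,0.3],[[-1,0,0],0,0.3]]'; python3 - <<'E'
from h import *
c,p,R,s=snap("w28")
print(p,s["force"])
E
```

```text
clock: 57.2
eef_pos: [526.9, -257.6, 65.7]
tool_rot: [-0.377, 1.569, -0.377]
force: [-0.7, 0.7, -0.3]
width: 18.6
clock: 58.3
eef_pos: [526.3, -257.2, 165.0]
tool_rot: [-0.257, 1.569, -0.257]
force: [-0.7, -0.8, -0.8]
width: 59.9
[ 525.58913765 -256.79845834  163.87969615] [-0.15285869  0.46699524  0.04193427]
```

View pics/w28.png

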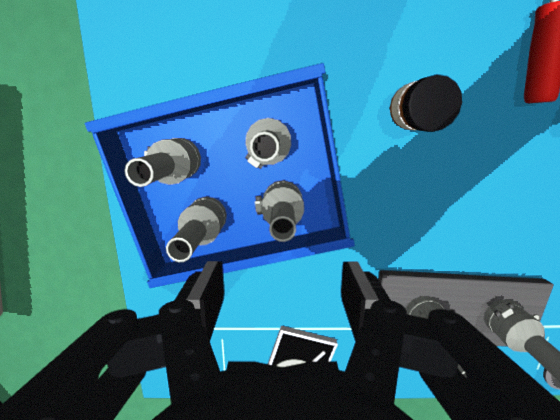

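```bash
python3 -m creep '[[[0,0.5,-0.15],0,0.3],[[0,1,-0.3],0,0.3]]';python3 -m creep '[[[0,0.5,-0.15],0,0.3],[[0,1,-0.3],0,0.3]]';python3 -m creep '[[[0,0.5,-0.1],0,0.3],[[0,0.8,-0.25],0,0.3],[[0.2,0.8,-0.25],0,0.3],[[0.3,0.8,-0.25],0,0.3],[[0.3,0.8,-0.25],0,0.3],[[0.3,0.8,-0.25],0,0.3]]'; python3 - <<'E'
from h import *
c,p,R,s=snap("w29")
print(p,R.round(3),proj(c,[439,35,94]))
E
```

```text
clock: 58.55
eef_pos: [495.8, -161.4, 162.8]
tool_rot: [3.123, 1.568, 3.12]
force: [1.0, 1.6, 0.7]
width: 59.9
clock: 58.75
eef_pos: [466.5, -63.9, 163.0]
tool_rot: [3.033, 1.568, 3.033]
force: [1.1, 0.7, -0.7]
width: 59.7
clock: 59.35
eef_pos: [443.3, 13.1, 133.9]
tool_rot: [-2.616, 1.569, -2.617]
force: [-0.8, -0.1, -0.0]
width: 59.8
[443.62377912  13.08384687 134.23445453] [[-0.     0.002  1.   ]
 [-0.001  1.    -0.002]
 [-1.    -0.001 -0.   ]] [[316.09020062 237.38981068]]
```

View pics/w29.png

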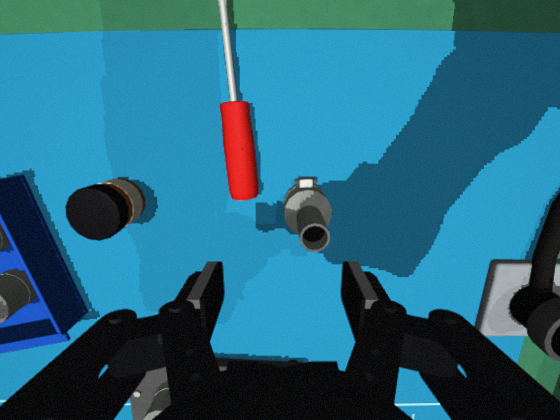

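```bash
python3 -m creep '[[[0,0.208,-0.05],0,0.3],[[0.3,0.208,-0.05],0,0.3],[[0.6,0.208,-0.05],0,0.3],[[0.77,0.208,-0.05],0,0.3],[[0.77,0.208,-0.05],0,0.3],[[0.77,0.208,-0.05],0,0.3],[[0.77,0.208,-0.05],0,0.7],[[0.77,0.208,-0.05],0,1],[[0.77,0.208,-0.05],0,1],[[0.77,0.208,-0.05],0,1],[[0.77,0.208,-0.05],0,1]]'; python3 -m creep '[[[-0.1,0,0],0,1],[[-0.4,0,0],0,1],[[-0.8,0,0],0,1],[[-1,0.3,0.2],0,1],[[-1,0.7,0.5],0,1],[[-1,1,0.9],0,1]]';  python3 -m creep '[[[-0.4,0.3,0],0,1],[[-0.74,0.7,0.1],0,1],[[-0.74,0.7,0.1],0,1],[[-0.74,0.7,0.1],0,1],[[-0.74,0.7,0.1],0,1],[[-0.74,0.7,0.1],0,1]]'; python3 - <<'E'
from h import *
c,p,R,s=snap("w30",(220,190,400,340))
print(p,s["force"],s["width"],proj(c,[539.5,262.3,148]))
E
```

```text
clock: 60.5
eef_pos: [439.0, 35.1, 58.1]
tool_rot: [0.148, 1.569, 0.149]
force: [0.6, -0.2, 6.9]
width: 18.7
clock: 61.1
eef_pos: [527.8, 138.1, 159.1]
tool_rot: [1.597, 1.569, 1.6]
force: [1.4, -0.5, -0.7]
width: 18.5
clock: 61.7
eef_pos: [537.3, 203.3, 230.6]
tool_rot: [-2.568, 1.568, -2.569]
force: [0.0, -1.1, -0.9]
width: 18.7
[537.49343972 203.45754531 230.66304234] [-0.35534682  0.01338254 -0.66585936] 18.860101098289597 [[357.47536179 225.55234866]]
```

View pics/w30.png

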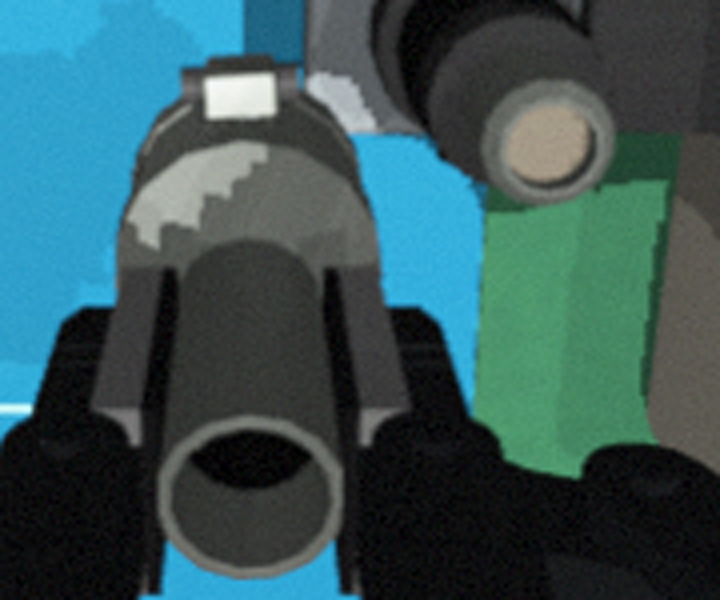

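```bash
python3 -m creep '[[[0,0.4,0.01],0,1],[[0,0.578,0.01],0,1],[[0.1,0.578,0.01],0,1],[[0.2,0.578,0.01],0,1],[[0.23,0.578,0.01],0,1],[[0.23,0.578,0.01],0,1],[[0.23,0.578,0.01],0,1],[[0.23,0.578,0.01],0,1]]'; python3 -m creep '[[[0.01,0,0],0,1],[[0.02,0,0],0,1],[[0.03,0,0],0,1],[[0.03,0,0],0,1]]'; python3 -m creep '[[[0.01,0,0],0,1],[[0.02,0,0],0,1],[[0.02,0,0],0,1]]'; python3 -m creep '[[[0.01,0,0],0,1],[[0.02,0,0],0,1],[[0.02,0,0],0,1]]'
```

```text
clock: 62.55
eef_pos: [539.6, 262.5, 208.7]
tool_rot: [0.362, 1.57, 0.362]
force: [-0.2, 0.4, -0.7]
width: 18.9
clock: 62.95
eef_pos: [539.1, 263.0, 205.2]
tool_rot: [-2.938, 1.571, -2.937]
force: [0.6, -0.4, -0.5]
width: 18.5
clock: 63.25
eef_pos: [539.0, 262.9, 203.1]
tool_rot: [-2.702, 1.57, -2.701]
force: [-0.2, 0.8, -1.8]
width: 18.6
clock: 63.55
eef_pos: [539.1, 262.9, 201.1]
tool_rot: [-2.767, 1.57, -2.766]
force: [0.5, -0.9, -0.2]
width: 18.6
```

```bash
python3 -m creep '[[[0.01,0,0],0,1],[[0.03,0,0],0,1],[[0.03,0,0],0,1]]'; python3 -m creep '[[[0.02,0,0],0,1],[[0.04,0,0],0,1],[[0.06,0,0],0,1],[[0.06,0,0],0,1]]'; python3 -m creep '[[[0.03,0,0],0,1],[[0.06,0,0],0,1],[[0.09,0,0],0,1],[[0.12,0,0],0,1],[[0.14,0,0],0,1],[[0.14,0,0],0,1],[[0.14,0,0],0,1]]'
```

```text
clock: 63.85
eef_pos: [539.1, 262.9, 198.0]
tool_rot: [-2.725, 1.571, -2.725]
force: [-0.2, 0.8, -0.3]
width: 18.6
clock: 64.25
eef_pos: [539.1, 262.9, 192.0]
tool_rot: [-2.599, 1.57, -2.599]
force: [0.6, 0.2, -0.4]
width: 18.7
clock: 64.95
eef_pos: [539.2, 262.9, 178.3]
tool_rot: [-2.804, 1.571, -2.804]
force: [-0.4, -0.2, -0.7]
width: 18.6
```

```bash
python3 -m creep '[[[0.01,0,0],0,1],[[0.03,0,0],0,1],[[0.03,0,0],0,1],[[0.03,0,0],0,0.6],[[0.03,0,0],0,0.5],[[0.03,0,0],0,0.5],[[0,0,0],0,0.5],[[-0.3,0,0],0,0.5],[[-0.7,0,0],0,0.4],[[-1,0,0],0,0.3],[[-1,0,0],0,0.3],[[-1,0,0],0,0.3]]'; python3 - <<'E'
from h import *
c,p,R,s=snap("w31")
print(p,s["force"],proj(c,[539.5,262.5,210]),proj(c,[539.5,262.5,239]))
E
```

```text
clock: 66.15
eef_pos: [539.4, 263.1, 279.1]
tool_rot: [0.683, 1.569, 0.684]
force: [0.8, -0.1, -1.4]
width: 60.0
[538.67195851 262.90158866 277.97247109] [ 0.56300597  0.84088131 -0.46814501] [[280.88259302 228.63146754]] [[280.75224253 243.63714954]]
```

View pics/w31.png

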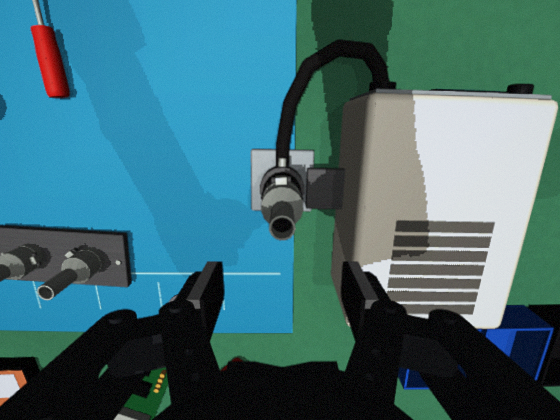

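Top at (282, 228), as expected fully home (228.6). A final check from the fixed cameras, with the arm moved clear.

```bash
python3 -m creep '[[[-0.3,0,-0.5],0,0.3],[[-0.3,0,-1],0,0.3],[[-0.3,0,-1],0,0.3],[[-0.3,0,-1],0,0.3],[[-0.3,0,-1],0,0.3]]'; python3 - <<'E'
from h import *
for n,b in(("scene",(130,110,430,330)),("side",(170,160,420,360))):
    im=cams.get_image(n);cv2.imwrite("pics/fin_"+n+".png",cv2.resize(im[b[1]:b[3],b[0]:b[2]],None,fx=2.6,fy=2.6,interpolation=2))
print(readout.read_state()["clock"])
E
```

```text
clock: 66.7
eef_pos: [439.9, 262.9, 307.9]
tool_rot: [-0.951, 1.57, -0.95]
force: [0.3, 0.2, 0.7]
width: 59.7
66.8
```

View pics/fin_scene.png

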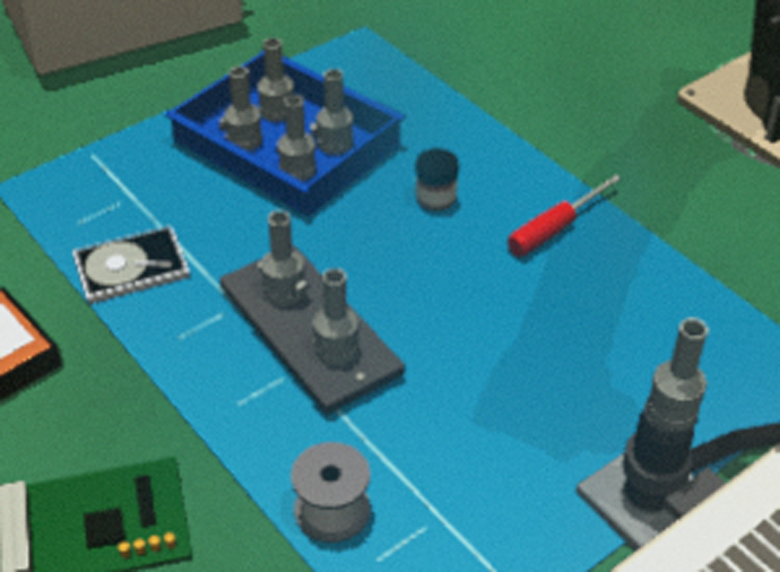

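View pics/fin_side.png

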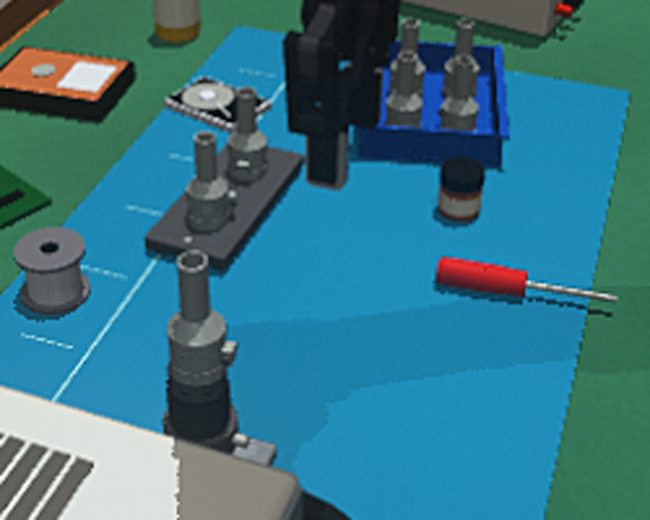

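```bash
python3 - <<'E'
from h import *
a=cv2.imread("pics/scene0.png");b=cams.get_image("scene");c=cams.get_calibration("scene")
for im in(a,b):
    h=cv2.cvtColor(im,cv2.COLOR_BGR2HSV)
    m=((h[...,1]>150)&((h[...,0]<8)|(h[...,0]>172))&(h[...,2]>90)).astype(np.uint8);m[:150]=0;m[240:]=0;m[:,:300]=0;m[:,400:]=0
    ys,xs=np.nonzero(m);print(len(xs),xs.mean(),ys.mean(),plane(c,(xs.mean(),ys.mean()),12))
for n,im in(("A",a),("B",b)): cv2.imwrite(f"pics/sd{n}.png",cv2.resize(im[165:220,310:385],None,fx=5,fy=5,interpolation=2))
cv2.imwrite("pics/sd.png",np.hstack([cv2.imread("pics/sdA.png"),cv2.imread("pics/sdB.png")]))
E
```

```text
135 337.05925925925925 196.93333333333334 [385.77688973 -27.85293011  12.        ]
193 338.7823834196891 196.4455958549223 [380.87422961 -26.44855275  12.        ]
```

View pics/sd.png

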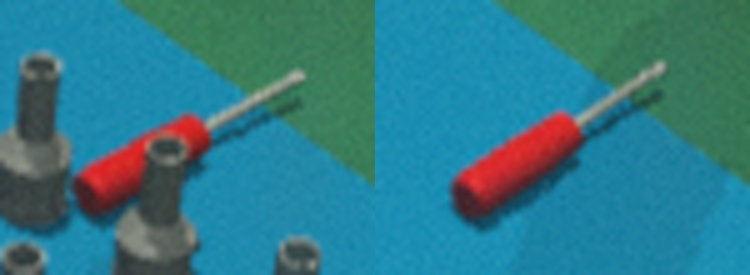

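```bash
python3 - <<'E'
from h import *
c=dict(cams.get_calibration("wrist"))
L=np.load("w1.npy");c["R"]=L[:,:3];c["t"]=L[:,3]
# w1 view coords /1.4
for n,u in dict(tip=(207,118),neck=(217,221),end=(227,312)).items(): print("w1",n,plane(c,np.array(u)/1.4,10)[:2].round(1))
c,p,R=last()
im=cv2.imread("pics/scene0.png");s=cams.get_calibration("scene")
x=lambda u,o:plane(s,(310+u/5-.4,165+o/5-.4),10)[:2].round(1)
print("scene0 tip",x(300,75),"neck",x(208,128),"end",x(97,190));print("now",x(285,68),x(203,122),x(98,195))
E
python3 - <<'E'
import sys;sys.path.insert(0,'.')
import os;os.chdir('.')
from h import *
print(readout.read_state()["qpos"].round(2))
c,p,R,s=snap("w32");print(p)
E
```

```text
w1 tip [272.3 -23.3]
w1 neck [353.6 -24.8]
w1 end [434.9 -25.5]
scene0 tip [264.2 -25.6] neck [335.6 -25.5] end [415.8 -26.3]
now [266.4 -34.9] [334.3 -30.6] [417.9 -23.2]
[-0.91  0.37  0.44  1.8  -0.18  1.01  1.17]
[440.24333652 262.50815042 307.83354833]
```

View pics/w32.png

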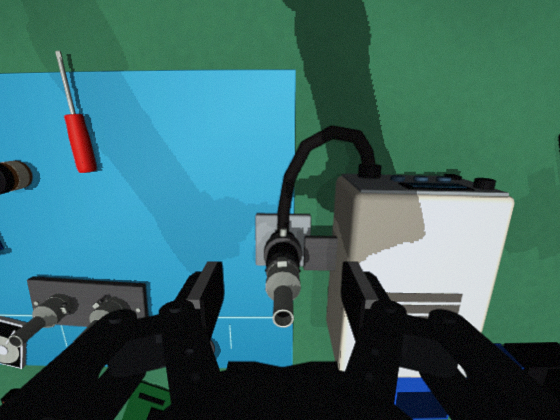

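```bash
python3 - <<'E'
from cell import order
print(order.finish_job())
E
```

```text
the job is handed in; nothing more can be done
None
```

The job is handed in at about 67 s of the 210 s. One fitting nozzle is fully home on the handpiece barrel and one on each rack pin. The four tight ones stand in the blue stores bin.

- **How they were sorted:** I tried all seven nozzles. Three slid down with no contact force. Four stopped at the tip of the barrel or pin, with the nozzle lined up over it in the camera views.
- **Force on the tight ones:** I lowered them in steps of 1–2 mm and backed off. Three reached about 10–12 N. The one tried on the rack pin reached about 17 N before I stopped.
- **Heaviest contact:** About 28 N, when one tight nozzle met the bin floor, because I took the mat to be level with the table. I raised it at once and let it go from there.
- **Last checks:** In the wrist pictures, the tops of the three fitted nozzles were within about 3 pixels (up to about 5 mm in height) of where a fully home nozzle should appear. A tight one would have stood about 15 pixels off. In the fixed-camera pictures the jar, drive and reel looked unmoved.
- **One thing not as found:** The red screwdriver, which is not on your list, turned about 4–6°, its tip by about 9 mm and its handle end by about 3 mm. I did not see when; most likely a nozzle next to its handle nudged it as I picked that nozzle up. I left it alone so as not to disturb it more.

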